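Serve out and refill the walnut dispenser

ROBOT

A 6-joint arm with a two-finger parallel gripper is mounted at the origin on the work surface. World frame = base frame: x ahead of the robot, y to its left, z up, the work surface at z = 0. Lengths are in m, angles in degrees, forces in N, time in s.
With the tool pointing down it reaches from about 0.3 to 1 m from the base axis. Payload 5.1 kg.
Tool frame: the origin (TCP) lies on the mounting face of the last link; the fingertips stand 190 mm ahead of it and the grasp point (between the pads) lies 171 mm ahead of it (r.hold_point_z is the distance from the TCP to the grasp point, in m); z points along the fingers, y is the direction in which the jaws open and shut (so a half turn about z gives the same grasp; the last joint's range is limited). The gripper opens to 95 mm and grips with 3 to 60 N. Pads are 20 mm wide; open, the fingers measure 119 mm over their backs; the gripper's body (75 mm by 180 mm) begins 59 mm behind the grasp point.
Start: joints at [68.721, 7.093, 94.555, -0, 78.352, -4.733], TCP at [0.185, 0.623, 0.405] pointing down, gripper open.
Joint ranges: [-149.61, 149.61], [-58.7, 133.49], [1.44, 155.28], [-77.14, 257.14], [18.33, 153.61], [-166.67, 166.67]. Speed limits (degrees/s): [147.25, 147.25, 180, 180, 180, 180].

INTERFACE

Orientations are given as [roll, pitch, yaw] about the fixed x, y, z axes, in that order (R = Rz(yaw) Ry(pitch) Rx(roll)).
In Python, from cell import r gives the robot as it stands.
- The arm moves only by the tool drive_tool, never from a script. Its argument "deltas" is a list of rows, each a list of 5 numbers: the shift along the tool's x, y, z in units of 40 mm (1.0 is 40 mm), then the turn about the tool's z in units of 5 degrees (1.0 is 5 degrees), then the finger opening in mm, from 0 to 95.1. In form: [[x, y, z, roll, hand], ...]. A call has 1 to 20 rows; each row shifts and turns the commanded pose from where the row before left it, along the tool's axes as they then stand; what a row does not reach is not made up. A row lasts 1/8 s, in which the tool goes at most 62.5 mm and 10.7 degrees, less where a joint would pass 70% of its speed; a pose out of reach is approached as far as the arm can. A call is refused whole if a number of a shift passes 1 or a number of a turn 1, either way. A call with a gripper value outside its range is refused whole. The fingers move at their own pace and stop on an object; "grip_force" is the grip in N (left out, the last holds). Time passes only in rows, so rows that do not move let the fingers close. It gives the time, the measured TCP pose, the force and the opening at its end, in the units of the state.
- r.read_state(): the state, without advancing time (a new reading comes with each control period).
- r.read_camera(name): name is "scene" or "top" or "wrist"; returns a dict with "pixels" (420x560x3 uint8, blue, green, red), "vfov" (degrees; the focal length in pixels is half the picture's height over the tangent of half this angle, whatever the lens; pixels are square), "cx", "cy" (the principal point, pixels), "R" (3x3) and "t" (3): a world point X has camera coordinates R X + t. Camera axes: x right, y down, z forward; pixel columns grow to the right and rows downward; lengths in m; the calibration is good to about 2 mm. A picture is of the moment at which its call begins. There is no depth.
- r.hand_in(): hands the job in, once; it reports no verdict.
The state is a dict: "time": time; "joint_positions": joint angles; "joint_vel": joint speeds; "joint_torque": joint torques, N m; "ee_pos": TCP position; "ee_rot": TCP orientation; "ft_force": force on the tool from outside, world axes, zero at the start; "ft_torque": the same for the moment, N m; "finger_gap": finger opening in m.
Only numpy, scipy, OpenCV 4.12 (cv2) and the standard library are available. Lean on these libraries where they do the work, as an engineer would, in place of code of your own. Each camera call takes 0.05 s, during which the arm holds its last target. There are 200 camera calls.

TASK

Serve the walnuts that are left in the dispenser: hold the handled bowl up off the table under the spout, press the paddle fully back with the bowl's rim so that the gate opens, keep it there until every nut has run down the chute into the bowl (none may land on the table), ease the paddle back slowly without letting it snap, and set the bowl down upright in the middle of the cork mat. Then refill the empty hopper with all the walnuts lying on the table. Last, unlock the lid's folding stay by lifting its knee past centre by the black knob, keep hold of the knob to let the lid down gently until it is fully shut, and leave everything else on the table where it is.

Things in the scene. Friction and masses are not known exactly. Their poses are not given: they have to be found in the camera images.
- dispenser: Walnut dispenser, fixed: wooden box 136 long, 120 wide, 264 mm high, open on top, a steel chute coming out of it. Origin: middle of the box, at table height (the box spans x -56 to 80 mm); -x points out of the spout, +y to the side with the lid stay, z up. Lengths below are in this frame.
- spout_lip (a point): Middle of the chute's lower lip, at x = -130, z = 105 mm (underside 98). The chute is 104 mm wide inside and slopes down to it at 28 degrees. Nuts fly 20 to 70 mm beyond the lip before they reach a bowl whose rim is 20 mm below it; a bowl pressed on the paddle to its end stop catches them all.
- hopper_mouth (a point): Centre of the hopper's open top, at x = 10, z = 264 mm (rim height). Inside: x -52 to 72 mm, 104 mm wide, its floor sloping from z = 146 up to 211 mm. The old nuts wait in it against the gate, a clear plastic plate across the chute at x = -61 mm, which the paddle lifts. The open lid leans over it from the back by up to 30 mm.
- paddle (a joint): Swing of the paddle lever, rad: 0 = at rest, gate shut; 0.70 = end stop, gate 50 mm up. A nut passes from about 0.5. It hinges on a cross pin at x = -128, z = 178 mm. A spring returns it (about 2 N at the paddle at rest, 4.5 N at the end); let go, it snaps shut. Returning, keep it under 1.2 rad/s.
- paddle_face (a point): Centre of the black paddle's front face, a plate 128 wide and 46 mm high hanging below the spout, pushed along +x. At rest at x = -167, z = 73 mm; at the end stop at x = -91, z = 74 mm, its top edge then at z = 96 mm.
- lid (a joint): Angle of the lid, rad: 0 = standing open, 78 degrees above shut, propped by the stay; 1.361 = shut flat on the rim. It hinges on the box's back edge (x = 80, z = 264 mm). 142 long, 128 wide, 8 mm thick, 0.2 kg; once the stay is unlocked it falls unless held. Keep it under 1.5 rad/s.
- stay (a joint): Angle of the lower arm of the brass folding stay, rad: 0 = locked, knee 5 degrees past centre on its stop; above 0.09 it is unlocked and the lid sinks as it grows; about 2.40 when the lid is shut. The arm turns from the lid's side over the top to the spout's side. Less than 1 N at the knob unlocks it.
- stay_pin (a point): Pin on the box's +y side about which the stay's lower arm turns, at x = -5, y = 66, z = 244 mm. From pin to knee the arm is 66.8 mm long (seen along y).
- stay_knob (a point): Centre of the black knob on the stay's knee: a freely turning cylinder 16 mm across, 30 mm long, along y at y = 108 mm; gap from it to the box side 33 mm, bridged by its 7 mm stem. Locked: x = 35, z = 298 mm; lid shut: x = -70, z = 231 mm. Pinch it from above, fingers closing along x, gripper leaning away from the lid.
- bowl: Light wooden bowl with a straight handle, 0.16 kg: rim 130 mm across, 52 mm high, foot 88 mm across, wall 5 mm, inner floor 6 mm up. Origin: centre of its underside; z up through the mouth; the handle points along -x, a bar 18 wide and 18 mm high, centred 42 mm above the underside, from 65 to 170 mm from the axis.
- mat: Round cork mat lying on the table, fixed, 150 mm across, 6 mm thick. Origin: centre of its underside.
- old1: Old walnut in the hopper at the start: a roundish nut 30 to 33 mm across, 13 g. Origin: its centre. Its axes turn as it rolls. May be absent.
- old2: Old walnut in the hopper at the start: a roundish nut 30 to 33 mm across, 13 g. Origin: its centre. Its axes turn as it rolls. May be absent.
- old3: Old walnut in the hopper at the start: a roundish nut 30 to 33 mm across, 13 g. Origin: its centre. Its axes turn as it rolls. May be absent.
- nut1: Fresh walnut lying on the table at the start, 30 to 33 mm across, 13 g, alike to the others; knobbly, so it does not roll far. Its centre lies 15 mm above what it rests on. Origin: its centre. Its axes turn as it rolls. May be absent.
- nut2: Fresh walnut lying on the table at the start, 30 to 33 mm across, 13 g, alike to the others; knobbly, so it does not roll far. Its centre lies 15 mm above what it rests on. Origin: its centre. Its axes turn as it rolls. May be absent.
- nut3: Fresh walnut lying on the table at the start, 30 to 33 mm across, 13 g, alike to the others; knobbly, so it does not roll far. Its centre lies 15 mm above what it rests on. Origin: its centre. Its axes turn as it rolls. May be absent.
- nut4: Fresh walnut lying on the table at the start, 30 to 33 mm across, 13 g, alike to the others; knobbly, so it does not roll far. Its centre lies 15 mm above what it rests on. Origin: its centre. Its axes turn as it rolls. May be absent.
- nut5: Fresh walnut lying on the table at the start, 30 to 33 mm across, 13 g, alike to the others; knobbly, so it does not roll far. Its centre lies 15 mm above what it rests on. Origin: its centre. Its axes turn as it rolls. May be absent.
- remote: Black remote control, 170 x 46 x 18 mm, not to be moved. Origin: centre of its underside.
- clock: White desk clock, 60 x 100 x 85 mm, not to be moved. Origin: centre of its underside.
- bottle: Brown glass bottle, 64 mm across, 170 mm high, not to be moved. Origin: centre of its underside.
- flowerpot: Terracotta pot with a plant, 116 mm across, 210 mm high, not to be moved. Origin: centre of its underside.
Not all that is in view belongs to the job. What is shaped like the nut3 but orange is not meant.

How it is judged:
By the outcome, as a careful person would: the job done as asked, in the order asked, and still so for the second after the job is handed in, with the robot touching nothing.
Of old1, old2, old3 only 2 to 3 are there at a start; the rules pass over those that are not, and their reading is None.
Of nut1, nut2, nut3, nut4, nut5 only 3 to 5 are there at a start; the rules pass over those that are not, and their reading is None.
At some moment in a run one of nut1, nut2, nut3, nut4, nut5 may be knocked a few centimetres aside while the robot is not near it.
It also fails if it takes over 210 s, if anything falls off the work surface, if the arm or the gripper's body presses on something with over 40 N, if the wrist force passes 120 N, or if a joint passes its speed limit or range.

## Working session

There is one attempt and no reset: what is moved stays moved. The work goes in short steps, Python scripts to look and compute and a tool call to move; the robot and the scene stay as the last step left them, time stands still between calls to the robot, and variables do not carry over. Pictures are saved under pics/ and viewed, and the job is handed in when it is done.

Besides the shell and the picture viewer there is one more tool, called after "Call:" by a JSON object that holds its "api" and its "payload". drive_tool: Moves the arm, as the interface text tells. Its arguments: {"type":"object","properties":{"deltas":{"type":"array"},"grip_force":{"type":"number"}},"required":["deltas"]}

```bash
ls; mkdir -p pics
python3 - <<'E'
from cell import r
import cv2
for n in ("scene","top","wrist"):
    c=r.read_camera(n); cv2.imwrite(f"pics/{n}0.png",c["pixels"]); print(n,c["vfov"],c["cx"],c["cy"],c["R"],c["t"])
print(r.read_state(), r.hold_point_z)
E
```

```text
pics
scene 45.04691693100592 279.4777837748542 201.54852860938465 [[ 0.76673715  0.6417719   0.01558758]
 [ 0.40416617 -0.46371544 -0.78842736]
 [-0.49876233  0.61081652 -0.61493034]] [-0.42686742 -0.06177819  1.66389411]
top 47.166113275946415 274.7519785642877 209.63053737497543 [[-0.01459285 -0.99981795 -0.01229274]
 [-0.99336258  0.01589929 -0.11392103]
 [ 0.11409573  0.01054871 -0.99341375]] [0.0081404  0.59896074 1.47377602]
wrist 69.67193382366659 283.43468840935674 207.0134687168944 [[ 2.84585642e-01  9.58650132e-01 -9.67540849e-04]
 [ 9.29999299e-01 -2.75835147e-01  2.42932657e-01]
 [ 2.32620542e-01 -7.00349586e-02 -9.70042673e-01]] [-0.64848484 -0.02743044  0.38948366]
{'time': 0.15, 'joint_positions': array([ 6.87171457e+01,  7.12318000e+00,  9.46160714e+01, -2.58656026e-04,
        7.83518095e+01, -4.73240038e+00]), 'joint_vel': array([ 0.00106542, -0.07868685, -0.25255144,  0.112944  ,  0.06200458,
       -0.05459141]), 'joint_torque': array([ 4.78226812e-04, -4.18188643e+01, -3.60474229e+01,  7.75120477e-02,
        4.68623685e-02, -9.00860528e-05]), 'ee_pos': array([0.1851119 , 0.62287598, 0.40378914]), 'ee_rot': array([-1.79909229e+02, -7.26032602e-03,  1.63449593e+02]), 'ft_force': array([ 1.33116872, -0.32936421, -0.28467361]), 'ft_torque': array([-0.03781946,  0.03701616, -0.01783244]), 'finger_gap': 0.0945652638845101} 0.1713
```

View pics/scene0.png

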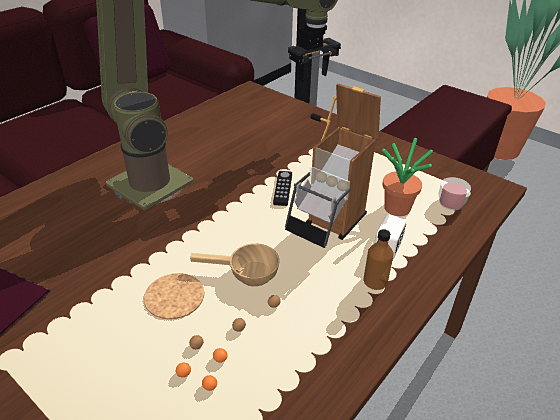

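View pics/top0.png

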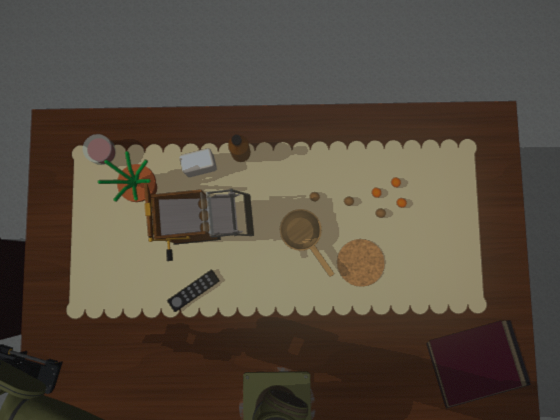

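View pics/wrist0.png

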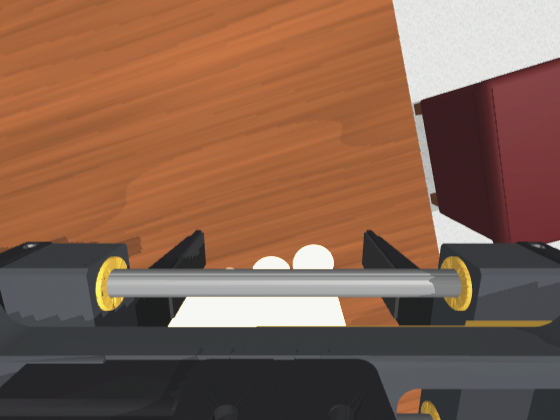

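The views show three brown nuts on the table at top-view pixels (314,197), (349,201) and (381,213), three orange decoys, and the spout pointing along −y with the knob on the robot's side. I'll enlarge the pictures for measuring.

```bash
cat > h.py <<'E'
import numpy as np, cv2, math
from scipy.optimize import least_squares
from cell import r
def cam(n,save=None):
    c=r.read_camera(n); c["f"]=210/math.tan(math.radians(c["vfov"]/2))
    c["R"]=np.array(c["R"]);c["t"]=np.array(c["t"])
    if save: cv2.imwrite(f"pics/{save}.png",c["pixels"])
    return c
def proj(c,X):
    p=np.atleast_2d(X)@c["R"].T+c["t"]; return p[:,:2]/p[:,2:]*c["f"]+[c["cx"],c["cy"]]
def plane(c,u,v,z):
    d=c["R"].T@np.array([(u-c["cx"])/c["f"],(v-c["cy"])/c["f"],1]); o=-c["R"].T@c["t"]
    return o+d*(z-o[2])/d[2]
def crop(c,x0,y0,x1,y1,name,k=None):
    k=k or min(800/(x1-x0),600/(y1-y0))
    cv2.imwrite(f"pics/{name}.png",cv2.resize(c["pixels"][y0:y1,x0:x1],None,fx=k,fy=k,interpolation=cv2.INTER_CUBIC)); print(name,"scale",k)
def Td(d,P):  # dispenser (x,y,yaw) frame -> world
    c,s=math.cos(d[2]),math.sin(d[2]); P=np.atleast_2d(P).astype(float)
    return np.c_[d[0]+c*P[:,0]-s*P[:,1], d[1]+s*P[:,0]+c*P[:,1], P[:,2]]
E
python3 - <<'E'
from h import *
c=cam("top"); crop(c,130,160,270,265,"t1"); crop(c,270,160,430,280,"t2")
for n,u,v,z in [("nutA",314,197,.015),("nutB",349,201,.015),("nutC",381,213,.015),("mat",361,262,.006),("bowl rim",300,229,.052),("handle end",329,273,.045)]: print(n,plane(c,u,v,z).round(3))
s=cam("scene"); crop(s,280,80,400,250,"s1")
E
```

```text
t1 scale 5.714285714285714
t2 scale 5.0
nutA [ 0.64  -0.126  0.015]
nutB [ 0.625 -0.237  0.015]
nutC [ 0.585 -0.337  0.015]
mat [ 0.432 -0.27   0.006]
bowl rim [ 0.536 -0.078  0.052]
handle end [ 0.4   -0.164  0.045]
s1 scale 3.5294117647058822
```

View pics/t1.png

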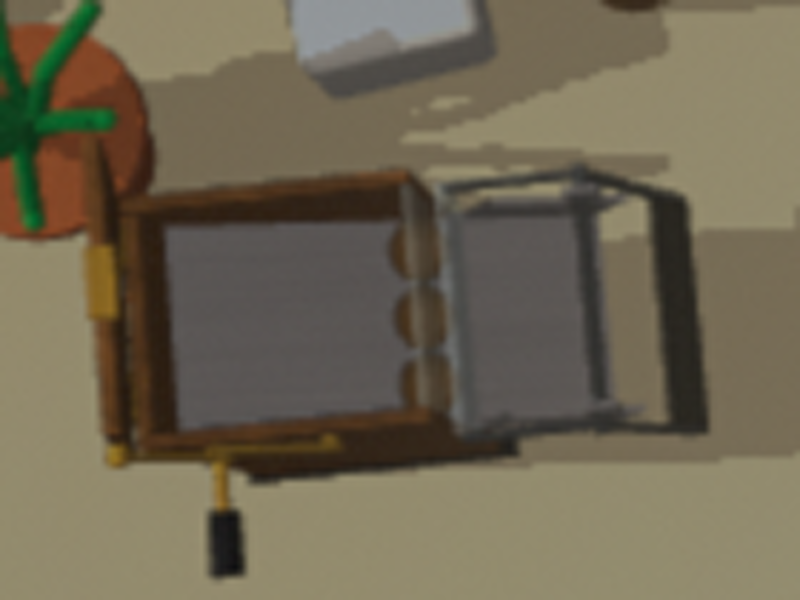

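View pics/t2.png

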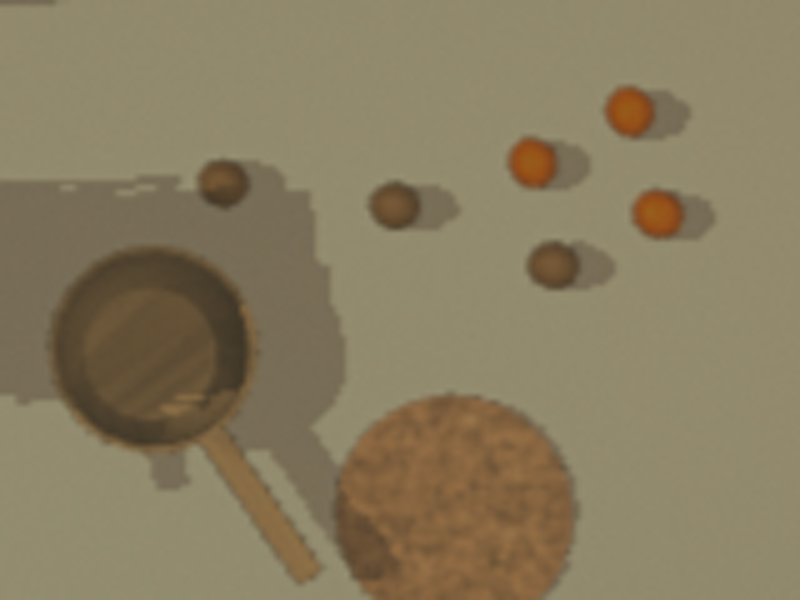

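View pics/s1.png

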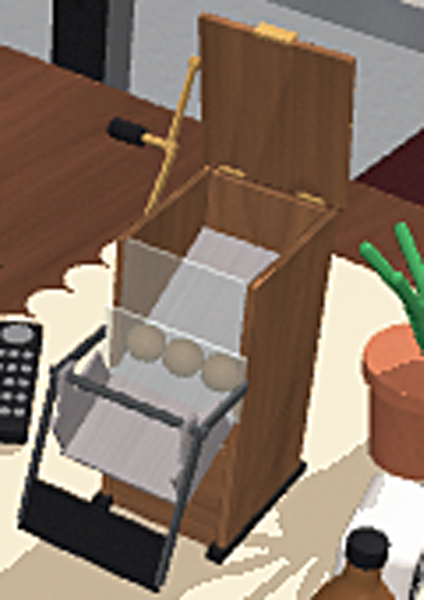

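Run:
```python
from h import *
T=cam("top");S=cam("scene")
tp=[((408,170),(-56,-60,264)),((442,412),(-56,60,264)),((226,543),(35,108,298)),((687,200),(-175,-64,51)),((708,432),(-175,64,51))]
sp=[((20,525),(-175,64,51)),((160,590),(-175,-64,51)),((127,132),(35,108,298)),((336,208),(80,-60,264)),((210,168),(80,60,264)),((248,290),(-56,-60,264)),((120,237),(-56,60,264))]
def res(d):
    e=[proj(T,Td(d,np.array(P)/1e3))[0]-[130+a/5.714,160+b/5.714] for (a,b),P in tp]
    e+=[proj(S,Td(d,np.array(P)/1e3))[0]-[280+a/3.529,80+b/3.529] for (a,b),P in sp]
    return np.ravel(e)
s=least_squares(res,[.58,.22,1.57],loss="soft_l1"); d=s.x
print(d,math.degrees(d[2])); print(res(d).reshape(-1,2).round(1))
for n,P in dict(box=(0,0,0),lip=(-130,0,105),mouth=(10,0,264),padrest=(-167,0,73),padend=(-91,0,74),knob=(35,108,298),shut=(-70,108,231)).items(): print(n,Td(d,np.array(P)/1e3)[0].round(4))
# bowl/mat by edges
for n,pts,z in [("bowl",[(50,350),(255,345),(152,247),(152,450)],.052),("mat",[(335,500),(577,505),(455,393)],.006)]:
    print(n,[plane(T,270+a/5,160+b/5,z)[:2].round(4) for a,b in pts])
for n,a,b,z in [("hend",308,573,.051),("hroot",218,440,.051)]: print(n,plane(T,270+a/5,160+b/5,z)[:2].round(4))
for a,b in [(223,184),(395,206),(554,265)]: print("nut",plane(T,270+a/5,160+b/5,.015)[:2].round(4))
print("scene bowl",[plane(S,u,v,.052)[:2].round(3) for u,v in [(231,263),(279,263),(255,245),(255,284)]])
for u,v in [(274,301),(239,325),(196,342)]: print("snut",plane(S,u,v,.015)[:2].round(4))
```

```text
[0.56849363 0.24325125 1.65470585] 94.8076618049775
[[-0.3 -1.4]
 [-2.6  0.9]
 [-0.6 -0.8]
 [ 0.1 -0.9]
 [ 0.2 -0.6]
 [-1.6  0.9]
 [-1.9  1.1]
 [-0.2 -0.4]
 [ 0.4  0.5]
 [-1.8 -1.2]
 [ 1.5 -0.8]
 [-1.7 -0.5]]
box [0.5685 0.2433 0.    ]
lip [0.5794 0.1137 0.105 ]
mouth [0.5677 0.2532 0.264 ]
padrest [0.5825 0.0768 0.073 ]
padend [0.5761 0.1526 0.074 ]
knob [0.4579 0.2691 0.298 ]
shut [0.4667 0.1644 0.231 ]
bowl [array([ 0.5335, -0.0165]), array([ 0.5347, -0.1428]), array([ 0.5964, -0.0806]), array([ 0.4711, -0.078 ])]
mat [array([ 0.4394, -0.1945]), array([ 0.434 , -0.3465]), array([ 0.5056, -0.2724])]
hend [ 0.395  -0.1716]
hroot [ 0.4767 -0.1187]
nut [ 0.6403 -0.1282]
nut [ 0.6244 -0.237 ]
nut [ 0.5851 -0.3362]
scene bowl [array([ 0.5  , -0.128]), array([ 0.593, -0.047]), array([ 0.501, -0.037]), array([ 0.595, -0.141])]
snut [ 0.6455 -0.1276]
snut [ 0.6306 -0.2374]
snut [ 0.5894 -0.3361]
```

Pose fit is within about 2 px: dispenser yaw 94.8°, bowl (0.534, −0.079) with its handle towards −146°, mat (0.433, −0.27), nuts at (0.64,−0.128), (0.625,−0.237) and (0.585,−0.336). Setting out above the bowl handle.

Call:
{"api": "drive_tool", "payload": {"deltas": [[-0.58, -0.83, 0, 0, 95], [-0.58, -0.83, 0, 0, 95], [-0.58, -0.83, 0, 0, 95], [-0.58, -0.83, 0, 0, 95], [-0.58, -0.83, 0, 0, 95], [-0.58, -0.83, 0, 0, 95], [-0.58, -0.83, 0, 0, 95], [-0.58, -0.83, 0, 0, 95], [-0.58, -0.83, 0, 0, 95], [-0.58, -0.83, 0, 0, 95], [-0.58, -0.83, 0, 0, 95], [-0.58, -0.83, 0, 0, 95], [-0.58, -0.83, 0, 0, 95], [-0.58, -0.83, 0, 0, 95], [-0.58, -0.83, 0, 0, 95], [-0.58, -0.83, 0, 0, 95], [-0.58, -0.83, 0, 0, 95], [-0.58, -0.83, 0, 0, 95], [-0.58, -0.83, 0, 0, 95], [-0.58, -0.83, 0, 0, 95]]}}

```text
time: 2.85
ee_pos: [0.441, -0.147, 0.4049]
ee_rot: [180.0, 0.0, 163.4]
ft_force: [0.9, 0.5, 1.1]
finger_gap: 0.0949
```

Call:
{"api": "drive_tool", "payload": {"deltas": [[0, 0, 0, 1, 95], [0, 0, 0, 1, 95], [0, 0, 0, 1, 95], [0, 0, 0, 1, 95], [0, 0, 0, 1, 95], [0, 0, 0, 1, 95], [0, 0, 0, 1, 95], [0, 0, 0, 1, 95], [0, 0, 0, 1, 95], [0, 0, 0, 1, 95], [0, 0, 0, 1, 95], [0, 0, 0, 1, 95], [0, 0, 0, 1, 95], [0, 0, 0, 1, 95], [0, 0, 0, 1, 95], [0, 0, 0, 1, 95], [0, 0, 0, 1, 95], [0, 0, 0, 1, 95], [0, 0, 0, 1, 95], [0, 0, 0, 1, 95]]}}

```text
time: 5.35
ee_pos: [0.4407, -0.1456, 0.4049]
ee_rot: [180.0, 0.0, 63.3]
ft_force: [0.2, 0.4, 0.2]
finger_gap: 0.0948
```

Call:
{"api": "drive_tool", "payload": {"deltas": [[0, 0, 0.4, 1, 95], [0, 0, 0.4, 1, 95], [0, 0, 0.4, 1, 95], [0, 0, 0.4, 1, 95], [0, 0, 0.4, 1, 95], [0, 0, 0.2, 0.94, 95], [0, 0, 0, 0, 95], [0, 0, 0, 0, 95]]}}

```text
time: 6.35
ee_pos: [0.441, -0.1456, 0.3173]
ee_rot: [180.0, -0.0, 33.8]
ft_force: [0.1, -0.3, 0.5]
finger_gap: 0.0953
```

```bash
cat >> h.py <<'E'
def rows(x,y,z,yaw=None):
    "units from measured TCP to a target (tool down), along the tool's present axes"
    s=r.read_state(); p=np.array(s["ee_pos"]); a=math.radians(s["ee_rot"][2]); d=np.array([x,y,z])-p
    tx=np.array([math.cos(a),math.sin(a)]); ty=np.array([math.sin(a),-math.cos(a)])
    t=0 if yaw is None else -((yaw-s["ee_rot"][2]+180)%360-180)
    print("t=%.1f"%s["time"],"tcp",p.round(4),"rot",np.round(s["ee_rot"],1),"gap %.4f"%s["finger_gap"],"F",np.round(s["ft_force"],1))
    print("units x %.2f y %.2f z %.2f turn %.2f"%(d[:2]@tx/.04,d[:2]@ty/.04,-d[2]/.04,t/5))
D=np.array([0.5685,0.2433,math.radians(94.8)])
E
python3 - <<'E'
from h import *
rows(.438,-.143,.213,33.7)
c=cam("wrist","w1"); t=cam("top"); crop(t,270,160,430,280,"t3")
a=r.read_state(); p=np.array(a["ee_pos"]); print(proj(c,[[.438,-.143,.045],[.534,-.079,.052],[.395,-.1716,.051]]).round(0))
E
```

```text
t=6.3 tcp [ 0.441  -0.1456  0.3173] rot [180.   -0.   33.8] gap 0.0953 F [ 0.1 -0.3  0.5]
units x -0.02 y -0.10 z 2.61 turn 0.02
t3 scale 5.0
[[278. 213.]
 [278.  67.]
 [278. 271.]]
```

View pics/w1.png

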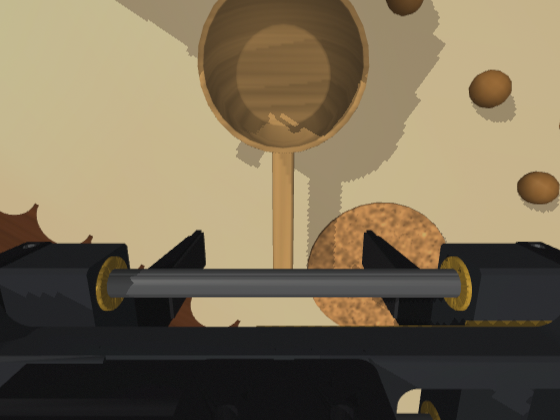

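View pics/t3.png

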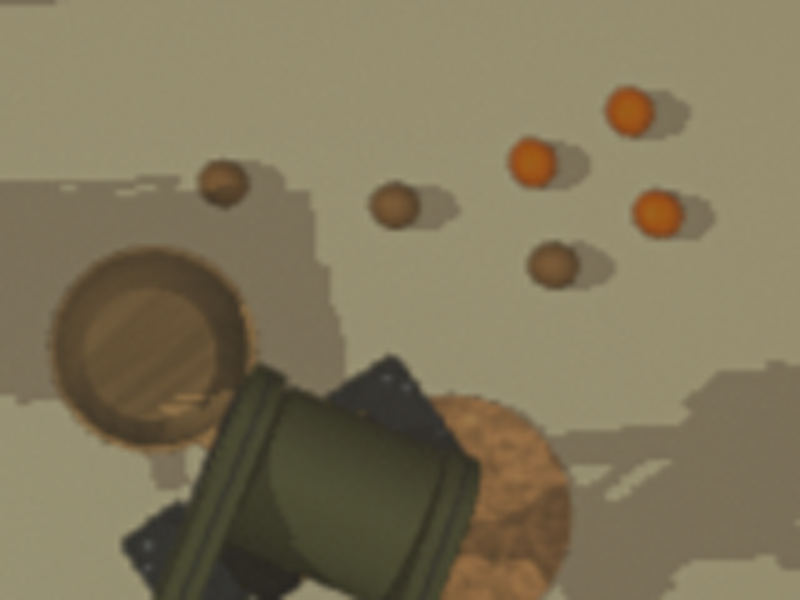

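Wrist view: the handle runs straight down at column 284, midway between the fingers (204 and 364). Descending and gripping.

Call:
{"api": "drive_tool", "payload": {"deltas": [[0, 0, 0.5, 0, 95], [0, 0, 0.5, 0, 95], [0, 0, 0.5, 0, 95], [0, 0, 0.5, 0, 95], [0, 0, 0.4, 0, 95], [0, 0, 0.2, 0, 95], [0, 0, 0, 0, 95], [0, 0, 0, 0, 0], [0, 0, 0, 0, 0], [0, 0, 0, 0, 0], [0, 0, 0, 0, 0], [0, 0, 0, 0, 0], [0, 0, 0, 0, 0], [0, 0, 0, 0, 0]], "grip_force": 40}}

```text
time: 8.2
ee_pos: [0.4408, -0.1456, 0.2127]
ee_rot: [-180.0, 0.0, 33.8]
ft_force: [0.1, -0.3, -0.4]
finger_gap: 0.0303
```

Call:
{"api": "drive_tool", "payload": {"deltas": [[0, 0, -0.2, 0, 0], [0, 0, -0.3, 0, 0], [0, 0, -0.3, 0, 0], [0, 0, -0.1, 0, 0], [0, 0, 0, 0, 0]]}}

```text
time: 8.82
ee_pos: [0.4409, -0.1456, 0.2493]
ee_rot: [180.0, -0.0, 33.8]
ft_force: [-0.7, -0.2, -1.5]
finger_gap: 0.0178
```

Run:
```python
from h import *
w=cam("wrist","w2"); s=cam("scene"); crop(s,170,200,330,330,"s2")
# goal: bowl axis in dispenser frame at start pose in front of paddle, handle along -x_d
for xb in (-270,-232,-156):
    g=Td(D,[[(xb-114)/1e3,0,0]])[0]; rows(g[0],g[1],.237,94.8)
```

```text
s2 scale 4.615384615384615
t=8.9 tcp [ 0.4406 -0.1455  0.2485] rot [-180.     0.    33.7] gap 0.0174 F [ 0.5 -0.9 -1.5]
units x 3.41 y 2.09 z 0.29 turn -12.21
t=8.9 tcp [ 0.4406 -0.1455  0.2485] rot [-180.     0.    33.7] gap 0.0174 F [ 0.5 -0.9 -1.5]
units x 3.87 y 1.26 z 0.29 turn -12.21
t=8.9 tcp [ 0.4406 -0.1455  0.2485] rot [-180.     0.    33.7] gap 0.0174 F [ 0.5 -0.9 -1.5]
units x 4.79 y -0.40 z 0.29 turn -12.21
```

View pics/s2.png

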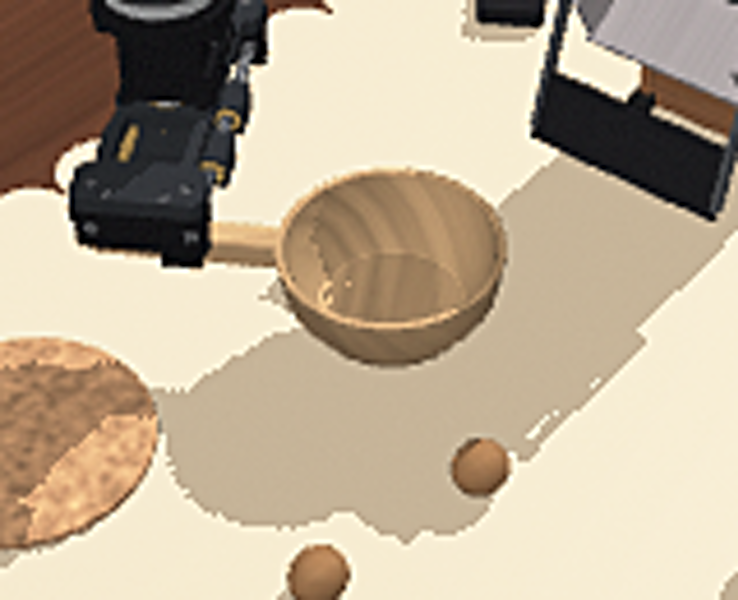

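View pics/w2.png

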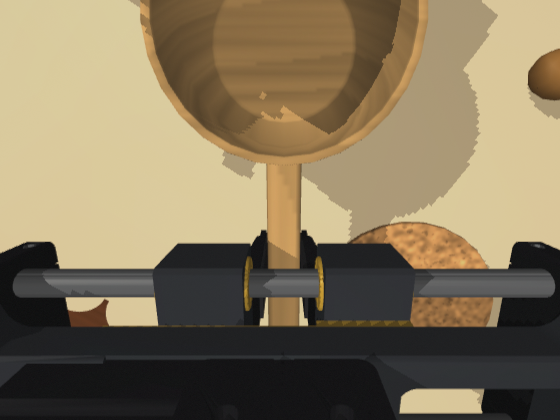

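Call:
{"api": "drive_tool", "payload": {"deltas": [[0, 0, -0.2, -0.5, 0], [0, 0, -0.2, -1, 0], [0, 0, 0, -1, 0], [0, 0, 0, -1, 0], [0, 0, 0, -1, 0], [0, 0, 0, -1, 0], [0, 0, 0, -1, 0], [0, 0, 0, -1, 0], [0, 0, 0, -1, 0], [0, 0, 0, -1, 0], [0, 0, 0, -1, 0], [0, 0, 0, -1, 0], [0, 0, 0, -0.7, 0], [0, 0, 0, 0, 0]]}}

```text
time: 10.68
ee_pos: [0.4407, -0.1455, 0.2642]
ee_rot: [-180.0, -0.0, 94.7]
ft_force: [-0.6, 0.8, -1.2]
finger_gap: 0.0181
```

Run:
```python
from h import *
for xb in (-265,-156):
    g=Td(D,[[(xb-114)/1e3,0,0]])[0]; rows(g[0],g[1],.240,94.8)
```

```text
t=10.7 tcp [ 0.4407 -0.1455  0.2642] rot [-180.    -0.    94.7] gap 0.0181 F [-0.6  0.8 -1.2]
units x -0.05 y 4.00 z 0.60 turn -0.02
t=10.7 tcp [ 0.4407 -0.1455  0.2642] rot [-180.    -0.    94.7] gap 0.0181 F [-0.6  0.8 -1.2]
units x 2.68 y 3.99 z 0.60 turn -0.02
```

Call:
{"api": "drive_tool", "payload": {"deltas": [[0, 0.3, 0, 0, 0], [0, 0.5, 0, 0, 0], [0, 0.6, 0, 0, 0], [0, 0.6, 0, 0, 0], [0, 0.6, 0, 0, 0], [0, 0.6, 0, 0, 0], [0, 0.5, 0.2, 0, 0], [0, 0.3, 0.3, 0, 0], [0, 0, 0.1, 0, 0], [0, 0, 0, 0, 0], [0, 0, 0, 0, 0]]}}

```text
time: 12.05
ee_pos: [0.6001, -0.1324, 0.2411]
ee_rot: [180.0, 0.0, 94.7]
ft_force: [-0.4, -0.3, -2.0]
finger_gap: 0.0175
```

Run:
```python
from h import *
g=Td(D,[[(-156-114)/1e3,0,0]])[0]; rows(g[0],g[1],.240,94.8)
w=cam("wrist","w3"); s=cam("scene"); crop(s,230,150,390,270,"s3")
t=cam("top"); crop(t,180,170,360,260,"t4")
```

```text
t=12.1 tcp [ 0.6001 -0.1324  0.2411] rot [180.    0.   94.7] gap 0.0175 F [-0.4 -0.3 -2. ]
units x 2.68 y -0.00 z 0.03 turn -0.01
s3 scale 5.0
t4 scale 4.444444444444445
```

View pics/s3.png

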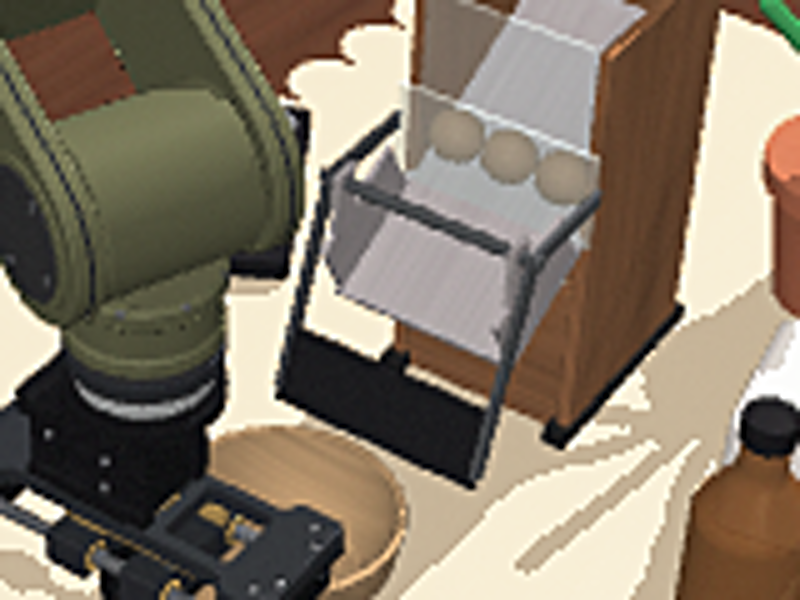

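View pics/w3.png

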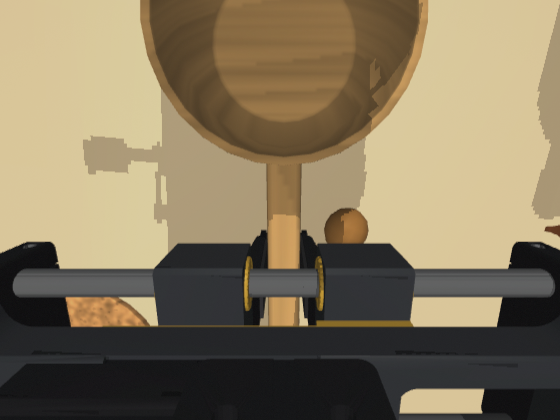

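View pics/t4.png

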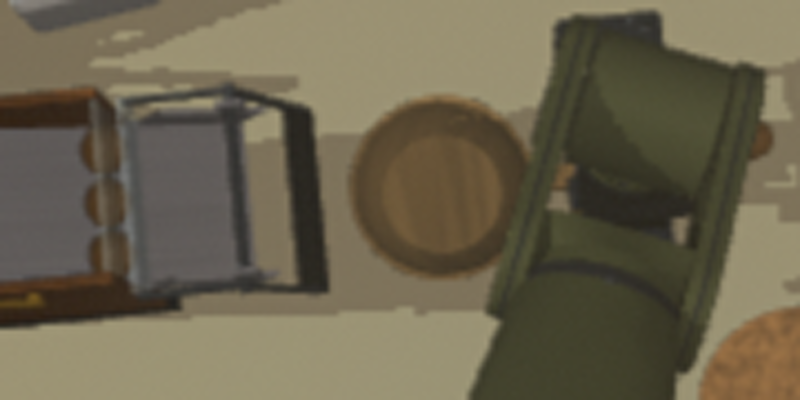

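Bowl is lined up with the paddle (bowl centre row 187 at col 443, paddle row 198 at col 306, matching the 5° axis). Pressing in.

Call:
{"api": "drive_tool", "payload": {"deltas": [[0.2, 0, 0, 0, 0], [0.2, 0, 0, 0, 0], [0.2, 0, 0, 0, 0], [0.2, 0, 0, 0, 0], [0.15, 0, 0, 0, 0], [0.15, 0, 0, 0, 0], [0.15, 0, 0, 0, 0], [0.15, 0, 0, 0, 0], [0.15, 0, 0, 0, 0], [0.15, 0, 0, 0, 0], [0.15, 0, 0, 0, 0], [0.15, 0, 0, 0, 0], [0.15, 0, 0, 0, 0], [0.15, 0, 0, 0, 0], [0.15, 0, 0, 0, 0], [0.1, 0, 0, 0, 0], [0, 0, 0, 0, 0], [0, 0, 0, 0, 0]]}}

```text
time: 14.45
ee_pos: [0.5916, -0.0306, 0.2403]
ee_rot: [-180.0, 0.0, 94.8]
ft_force: [1.0, -3.4, -3.6]
finger_gap: 0.0176
```

Run:
```python
from h import *
g=Td(D,[[(-156-114)/1e3,0,0]])[0]; rows(g[0],g[1],.240,94.8)
s=cam("scene"); crop(s,230,130,390,250,"s4")
t=cam("top"); crop(t,130,170,310,260,"t5")
```

```text
t=14.4 tcp [ 0.5916 -0.0306  0.2403] rot [-180.     0.    94.8] gap 0.0176 F [ 1.  -3.4 -3.6]
units x 0.12 y -0.00 z 0.01 turn -0.01
s4 scale 5.0
t5 scale 4.444444444444445
```

View pics/s4.png

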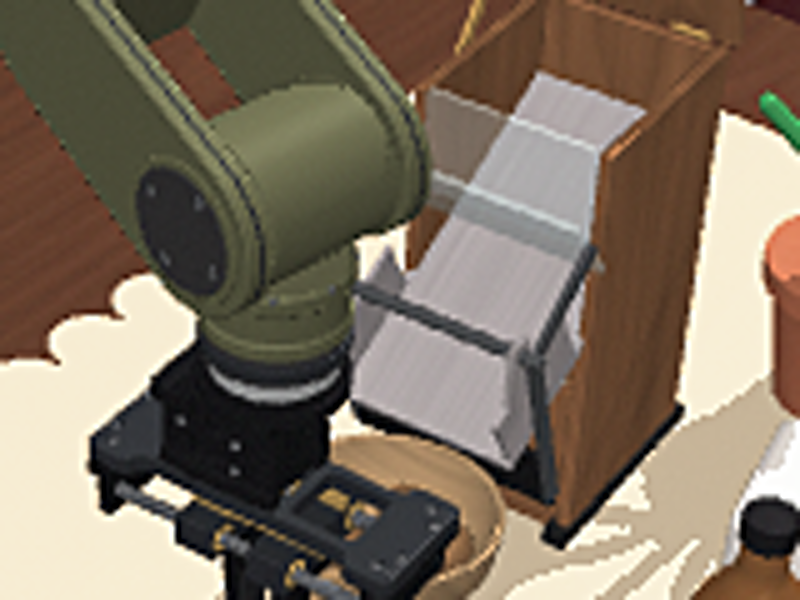

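View pics/t5.png

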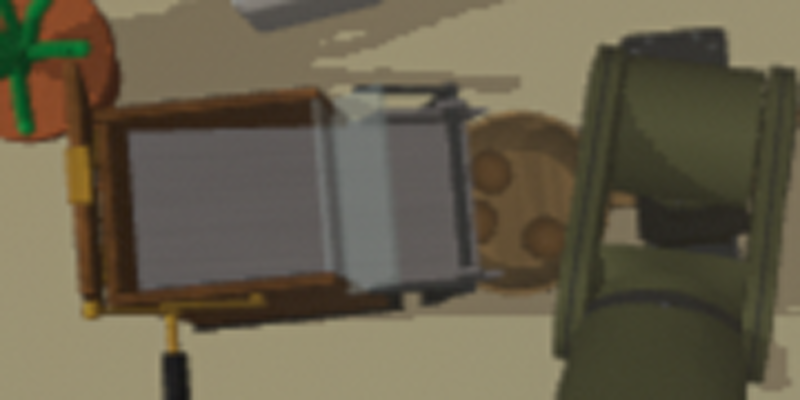

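All three old nuts are in the bowl. Pressing the last bit to the end stop and holding there.

Call:
{"api": "drive_tool", "payload": {"deltas": [[0.05, 0, 0, 0, 0], [0.05, 0, 0, 0, 0], [0.05, 0, 0, 0, 0], [0, 0, 0, 0, 0], [0, 0, 0, 0, 0]]}}

```text
time: 15.18
ee_pos: [0.5915, -0.0253, 0.2413]
ee_rot: [180.0, 0.1, 94.8]
ft_force: [-0.4, -7.3, -1.8]
finger_gap: 0.0176
```

Call:
{"api": "drive_tool", "payload": {"deltas": [[0.05, 0, 0, 0, 0], [0, 0, 0, 0, 0], [0, 0, 0, 0, 0]]}}

```text
time: 15.55
ee_pos: [0.5915, -0.0243, 0.2416]
ee_rot: [179.9, 0.3, 94.8]
ft_force: [0.6, -12.8, -2.1]
finger_gap: 0.0177
```

Run:
```python
from h import *
g=Td(D,[[(-156-114)/1e3,0,0]])[0]; rows(g[0],g[1],.240,94.8)
t=cam("top"); crop(t,130,170,310,260,"t6")
```

```text
t=15.6 tcp [ 0.5915 -0.0243  0.2416] rot [179.9   0.3  94.8] gap 0.0177 F [  0.6 -12.8  -2.1]
units x -0.04 y -0.01 z 0.04 turn 0.00
t6 scale 4.444444444444445
```

View pics/t6.png

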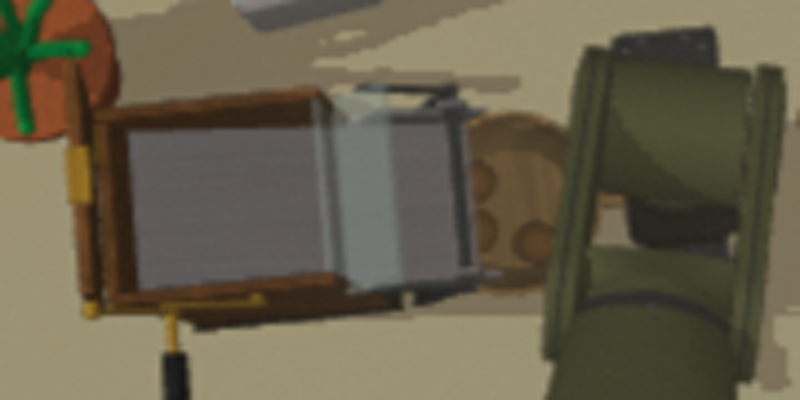

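The end stop is reached (force rose to 13 N), the hopper is empty and three nuts are in the bowl. Easing back slowly.

Call:
{"api": "drive_tool", "payload": {"deltas": [[-0.05, 0, 0, 0, 0], [-0.1, 0, 0, 0, 0], [-0.1, 0, 0, 0, 0], [-0.1, 0, 0, 0, 0], [-0.1, 0, 0, 0, 0], [-0.1, 0, 0, 0, 0], [-0.1, 0, 0, 0, 0], [-0.1, 0, 0, 0, 0], [-0.1, 0, 0, 0, 0], [-0.1, 0, 0, 0, 0], [-0.1, 0, 0, 0, 0], [-0.1, 0, 0, 0, 0], [-0.1, 0, 0, 0, 0], [-0.1, 0, 0, 0, 0], [-0.1, 0, 0, 0, 0], [-0.1, 0, 0, 0, 0], [-0.1, 0, 0, 0, 0], [-0.1, 0, 0, 0, 0], [-0.1, 0, 0, 0, 0], [-0.1, 0, 0, 0, 0]]}}

```text
time: 18.1
ee_pos: [0.5976, -0.1006, 0.2407]
ee_rot: [-180.0, -0.0, 94.8]
ft_force: [-0.2, -2.0, -0.5]
finger_gap: 0.018
```

Call:
{"api": "drive_tool", "payload": {"deltas": [[-0.1, 0, 0, 0, 0], [-0.1, 0, 0, 0, 0], [-0.1, 0, 0, 0, 0], [-0.1, 0, 0, 0, 0], [-0.1, 0, 0, 0, 0], [-0.2, 0, 0, 0, 0], [-0.2, 0, 0, 0, 0], [-0.1, 0, 0, 0, 0], [0, 0, -0.2, 0, 0], [0, 0, -0.3, 0, 0], [0, 0, -0.2, 0, 0], [0, 0, 0, 0, 0]]}}

```text
time: 19.6
ee_pos: [0.6014, -0.1402, 0.2704]
ee_rot: [179.9, 0.1, 94.8]
ft_force: [0.5, -0.5, -1.5]
finger_gap: 0.018
```

Run:
```python
from h import *
a=math.radians(-146.3)
rows(.433,-.27,.27,94.8)
# place: bowl centre on mat (0.433,-0.27); handle direction unchanged (-85.2 deg) or others
for hd in (-85.2,-146.3,-120):
    h=math.radians(hd); print(hd,"tcp target",.433+.114*math.cos(h),-.27+.114*math.sin(h)); rows(.433+.114*math.cos(h),-.27+.114*math.sin(h),.27,hd+180)
t=cam("top"); crop(t,170,170,430,290,"t7"); s=cam("scene"); crop(s,230,120,390,240,"s5")
```

```text
t=19.6 tcp [ 0.6014 -0.1402  0.2704] rot [1.799e+02 1.000e-01 9.480e+01] gap 0.0180 F [ 0.5 -0.5 -1.5]
units x -2.88 y -4.46 z 0.01 turn -0.01
-85.2 tcp target 0.442539274139884 -0.3836001859544435
t=19.6 tcp [ 0.6014 -0.1402  0.2704] rot [1.799e+02 1.000e-01 9.480e+01] gap 0.0180 F [ 0.5 -0.5 -1.5]
units x -5.73 y -4.46 z 0.01 turn -0.01
-146.3 tcp target 0.33815723007712495 -0.33325226472907193
t=19.6 tcp [ 0.6014 -0.1402  0.2704] rot [1.799e+02 1.000e-01 9.480e+01] gap 0.0180 F [ 0.5 -0.5 -1.5]
units x -4.26 y -6.96 z 0.01 turn 12.21
-120 tcp target 0.376 -0.36872689603142605
t=19.6 tcp [ 0.6014 -0.1402  0.2704] rot [1.799e+02 1.000e-01 9.480e+01] gap 0.0180 F [ 0.5 -0.5 -1.5]
units x -5.22 y -6.09 z 0.01 turn 6.95
t7 scale 3.076923076923077
s5 scale 5.0
```

View pics/t7.png

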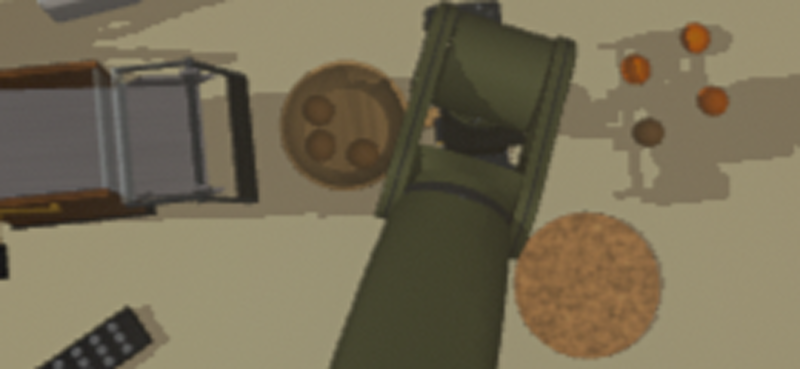

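View pics/s5.png

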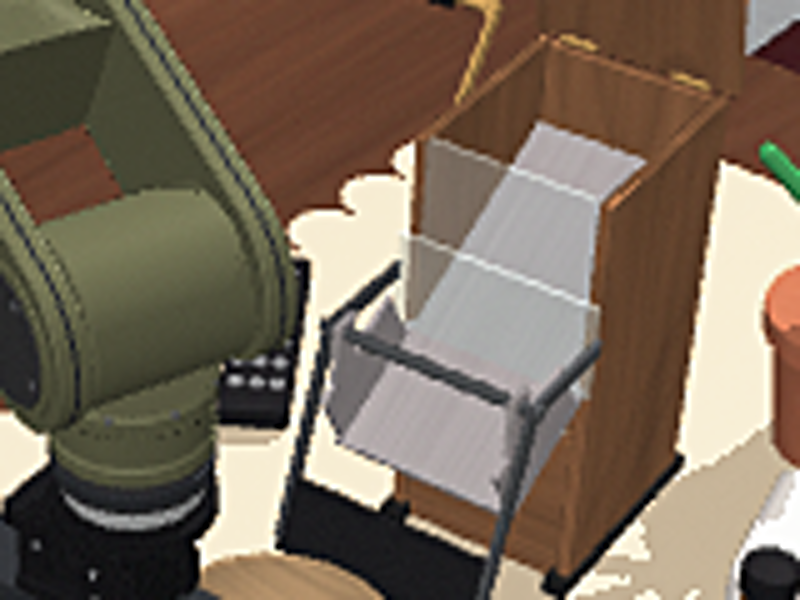

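Gate shut, three nuts in the bowl, mat centred at (588,284) in the crop. Carrying the bowl over the mat.

Call:
{"api": "drive_tool", "payload": {"deltas": [[-0.1, -0.07, 0, 0, 0], [-0.2, -0.15, 0, 0, 0], [-0.3, -0.24, 0, 0, 0], [-0.35, -0.27, 0, 0, 0], [-0.38, -0.3, 0, 0, 0], [-0.38, -0.3, 0, 0, 0], [-0.38, -0.3, 0, 0, 0], [-0.38, -0.3, 0, 0, 0], [-0.38, -0.3, 0, 0, 0], [-0.38, -0.3, 0, 0, 0], [-0.38, -0.3, 0, 0, 0], [-0.38, -0.3, 0, 0, 0], [-0.38, -0.3, 0, 0, 0], [-0.38, -0.3, 0, 0, 0], [-0.36, -0.3, 0, 0, 0], [-0.3, -0.24, 0, 0, 0], [-0.2, -0.15, 0, 0, 0], [-0.12, -0.1, 0, 0, 0], [0, 0, 0, 0, 0], [0, 0, 0, 0, 0]]}}

```text
time: 22.2
ee_pos: [0.44, -0.3834, 0.2687]
ee_rot: [180.0, -0.0, 94.8]
ft_force: [0.0, 0.5, -1.9]
finger_gap: 0.0177
```

Run:
```python
from h import *
h=math.radians(-85.2); rows(.431+.114*math.cos(h),-.27+.114*math.sin(h),.22,94.8)
t=cam("top"); crop(t,310,220,430,310,"t8"); w=cam("wrist","w4")
z=r.read_state()["ee_pos"][2]-.213+.052
print(proj(t,[[.431,-.27,z]]),proj(w,[[.431,-.27,z]]))
```

```text
t=22.2 tcp [ 0.44   -0.3834  0.2687] rot [180.   -0.   94.8] gap 0.0177 F [ 0.   0.5 -1.9]
units x -0.01 y 0.01 z 1.22 turn -0.00
t8 scale 6.666666666666667
[[366.83148555 262.1442063 ]] [[285.38987799  17.01620003]]
```

View pics/t8.png

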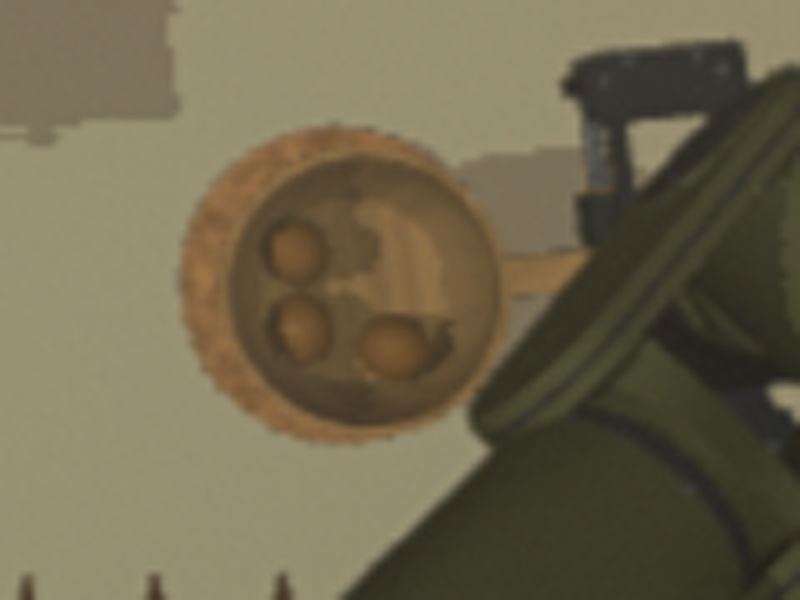

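View pics/w4.png

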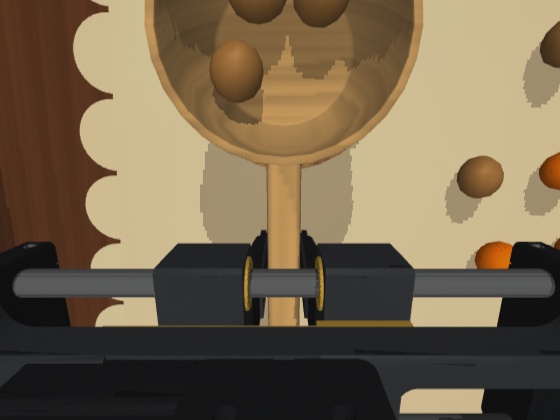

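Top view: bowl rim centre (366,291) in the crop, about 5 mm from the predicted spot over the mat; correcting that while lowering.

Call:
{"api": "drive_tool", "payload": {"deltas": [[-0.06, 0.03, 0.2, 0, 0], [-0.06, 0.03, 0.3, 0, 0], [0, 0, 0.25, 0, 0], [0, 0, 0.15, 0, 0], [0, 0, 0.1, 0, 0], [0, 0, 0.1, 0, 0], [0, 0, 0.05, 0, 0], [0, 0, 0.03, 0, 0], [0, 0, 0, 0, 0], [0, 0, 0, 0, 0]]}}

```text
time: 23.55
ee_pos: [0.443, -0.3902, 0.2246]
ee_rot: [179.9, 0.4, 94.8]
ft_force: [-4.1, -4.4, 8.4]
finger_gap: 0.018
```

Run:
```python
from h import *
rows(.4,-.4,.219)
t=cam("top"); crop(t,310,220,430,310,"t9")
```

```text
t=23.6 tcp [ 0.443  -0.3902  0.2246] rot [179.9   0.4  94.8] gap 0.0180 F [-4.1 -4.4  8.4]
units x -0.16 y -1.09 z 0.14 turn 0.00
t9 scale 6.666666666666667
```

View pics/t9.png

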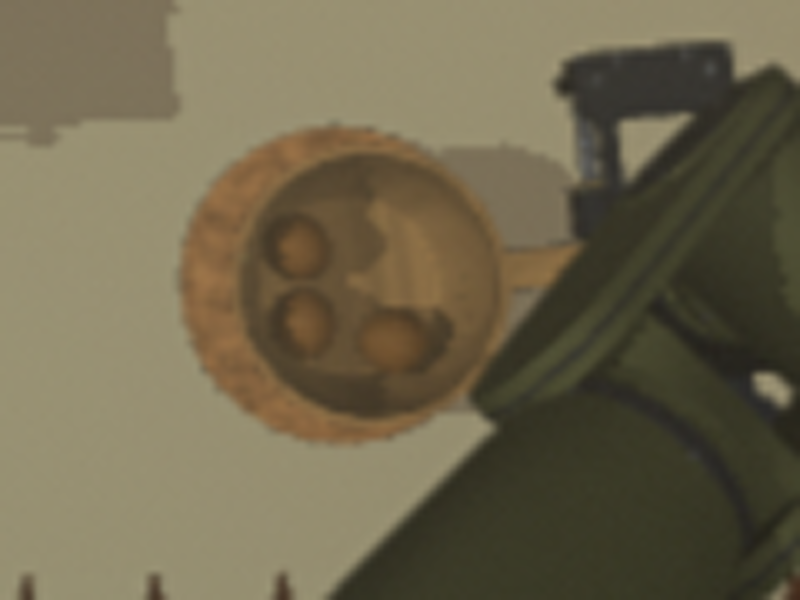

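Run:
```python
from h import *
t=cam("top")
px=lambda a,b:(310+a/6.6667,220+b/6.6667)
# cork left/top/bottom edges, bowl rim edges on t9
for n,l,z in [("mat",[(181,285),(345,125),(345,443)],.006),("rim",[(240,285),(503,270),(371,150),(371,418)],.058)]:
    print(n,[plane(t,*px(*p),z)[:2].round(4) for p in l])
g=t["pixels"]; hsv=cv2.cvtColor(g,cv2.COLOR_BGR2HSV); print([hsv[int(px(*p)[1]),int(px(*p)[0])] for p in [(210,285),(120,285),(345,300)]])
```

```text
mat [array([ 0.4308, -0.1948]), array([ 0.5051, -0.2747]), array([ 0.3559, -0.2695])]
rim [array([ 0.4302, -0.2156]), array([ 0.4353, -0.3355]), array([ 0.4908, -0.2774]), array([ 0.3694, -0.273 ])]
[array([ 15, 135, 151], dtype=uint8), array([ 24,  64, 152], dtype=uint8), array([ 17, 116,  99], dtype=uint8)]
```

Bowl sags slightly in the grip (touched 5 mm early) and sits about 6 mm too far towards −y. Lift a little, shift, set down, soften the grip, release.

Call:
{"api": "drive_tool", "payload": {"deltas": [[0, 0, -0.15, 0, 0], [0.05, -0.03, -0.05, 0, 0], [0.1, -0.03, 0, 0, 0], [0, 0, 0.1, 0, 0], [0, 0, 0.07, 0, 0], [0, 0, 0, 0, 0], [0, 0, 0, 0, 0]]}}

```text
time: 24.52
ee_pos: [0.4398, -0.3827, 0.2234]
ee_rot: [-180.0, -0.0, 94.8]
ft_force: [-3.1, -0.1, 5.6]
finger_gap: 0.018
```

Call:
{"api": "drive_tool", "payload": {"deltas": [[0, 0, 0, 0, 0], [0, 0, 0, 0, 0], [0, 0, 0.03, 0, 0], [0, 0, 0.03, 0, 0], [0, 0, 0.02, 0, 0], [0, 0, 0, 0, 0], [0, 0, 0, 0, 0]], "grip_force": 3}}

```text
time: 25.4
ee_pos: [0.4397, -0.3825, 0.2196]
ee_rot: [180.0, 0.0, 94.8]
ft_force: [-0.7, -3.2, 2.3]
finger_gap: 0.0178
```

Run:
```python
from h import *
rows(.4,-.4,.219)
t=cam("top"); crop(t,310,220,430,310,"t10"); s=cam("scene"); crop(s,120,220,280,340,"s6")
```

```text
t=25.4 tcp [ 0.4397 -0.3825  0.2196] rot [180.    0.   94.8] gap 0.0178 F [-0.7 -3.2  2.3]
units x -0.35 y -1.03 z 0.02 turn 0.00
t10 scale 6.666666666666667
s6 scale 5.0
```

View pics/t10.png

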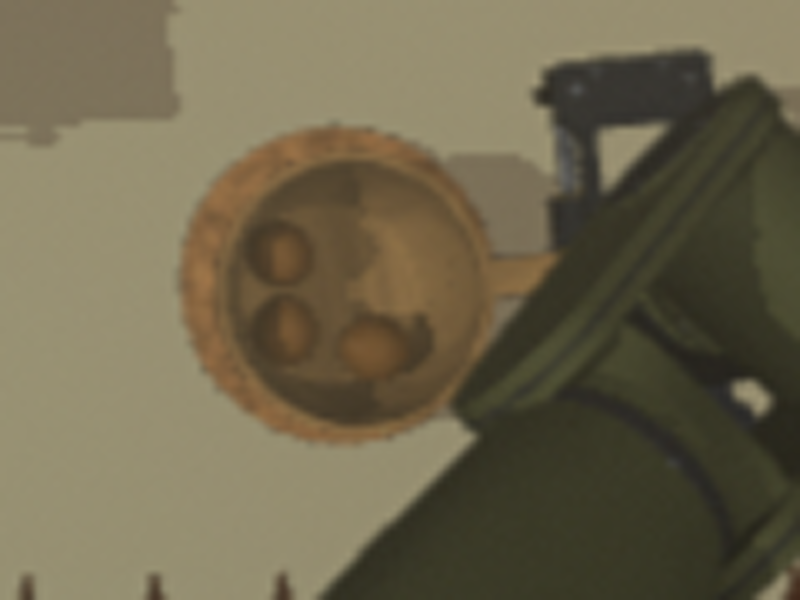

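View pics/s6.png

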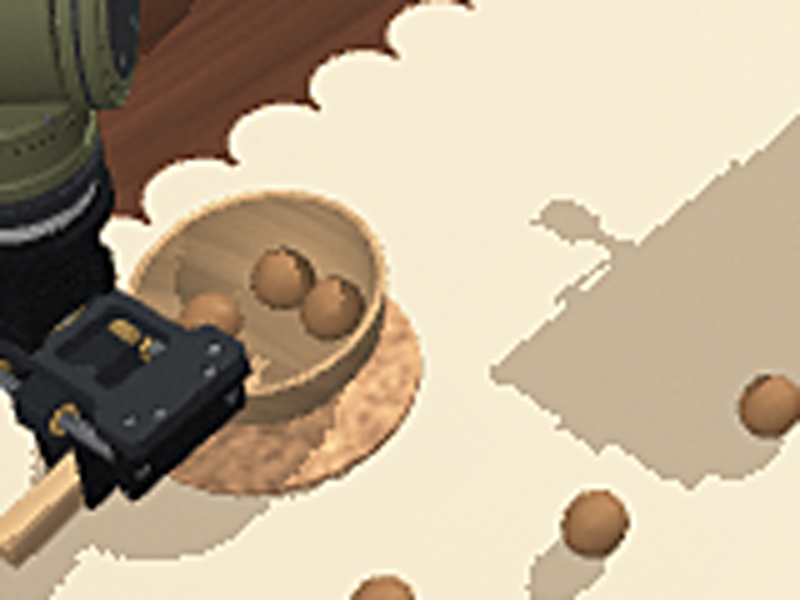

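Bowl is level and centred (rim centre 359,290 against an expected ~360,283, ≤3 mm off). Releasing and rising.

Call:
{"api": "drive_tool", "payload": {"deltas": [[0, 0, 0, 0, 20], [0, 0, 0, 0, 24], [0, 0, 0, 0, 40], [0, 0, 0, 0, 60], [0, 0, -0.3, 0, 60], [0, 0, -0.6, 0, 60], [0, 0, -0.8, 0, 60], [0, 0, -0.8, 0, 60], [0, 0, -0.8, 0, 60], [0, 0, -0.3, 0, 60], [0, 0, 0, 0, 60]]}}

```text
time: 26.88
ee_pos: [0.4397, -0.3826, 0.3646]
ee_rot: [179.9, 0.1, 94.8]
ft_force: [-0.2, -0.4, -0.1]
finger_gap: 0.0602
```

Run:
```python
from h import *
s=cam("scene","s7"); t=cam("top")
hsv=cv2.cvtColor(t["pixels"],cv2.COLOR_BGR2HSV)
crop(t,270,150,430,300,"t11")
for u,v in [(314.6,196.8),(349,201.2),(380.8,213)]:
    p=plane(t,u,v,.015); print(p.round(4)); rows(p[0],p[1],.015+.1713)
```

```text
t11 scale 4.0
[ 0.6403 -0.1282  0.015 ]
t=27.0 tcp [ 0.4394 -0.3822  0.3621] rot [-1.799e+02 -1.000e-01  9.480e+01] gap 0.0600 F [-0.7  0.7  0.2]
units x 5.91 y 5.53 z 4.40 turn 0.00
[ 0.6244 -0.237   0.015 ]
t=27.0 tcp [ 0.4394 -0.3822  0.3621] rot [-1.799e+02 -1.000e-01  9.480e+01] gap 0.0600 F [-0.7  0.7  0.2]
units x 3.24 y 4.91 z 4.40 turn 0.00
[ 0.5851 -0.3362  0.015 ]
t=27.0 tcp [ 0.4394 -0.3822  0.3621] rot [-1.799e+02 -1.000e-01  9.480e+01] gap 0.0600 F [-0.7  0.7  0.2]
units x 0.84 y 3.73 z 4.40 turn 0.00
```

View pics/t11.png

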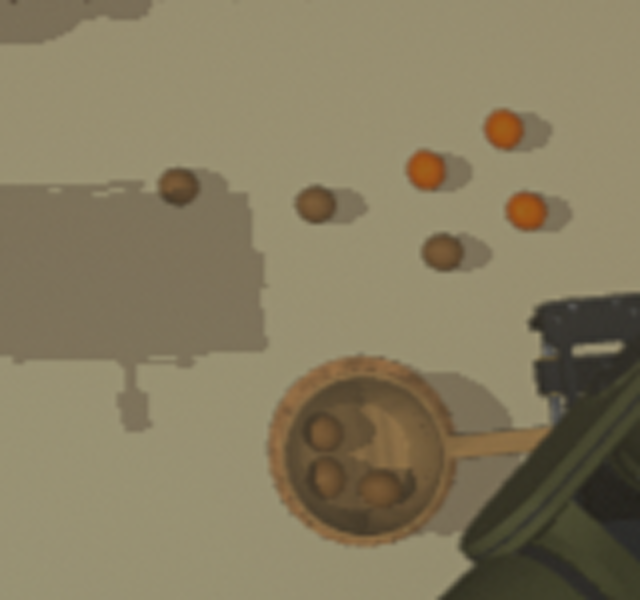

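View pics/s7.png

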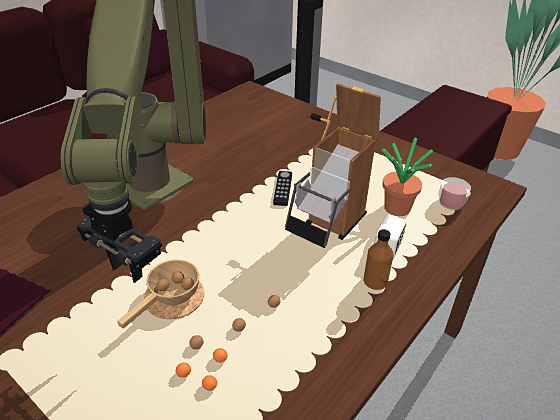

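Bowl stands upright, centred on the mat, with its nuts; nothing else moved. Going above nut C (0.587, −0.336).

Call:
{"api": "drive_tool", "payload": {"deltas": [[0, 0.5, 0, 0, 55], [0.1, 0.6, 0, 0, 55], [0.1, 0.6, 0, 0, 55], [0.15, 0.6, 0.4, 0, 55], [0.15, 0.6, 0.5, 0, 55], [0.15, 0.5, 0.5, 0, 55], [0.19, 0.38, 0.5, 0, 55], [0, 0, 0.3, 0, 55], [0, 0, 0, 0, 55], [0, 0, 0, 0, 55]]}}

```text
time: 28.22
ee_pos: [0.5874, -0.337, 0.2765]
ee_rot: [179.9, 0.1, 94.7]
ft_force: [0.4, -0.9, 0.2]
finger_gap: 0.0549
```

Run:
```python
from h import *
rows(.587,-.336,.194,94.8)
w=cam("wrist","w5"); print(proj(w,[[.587,-.336,.015],[.6275,-.237,.015],[.643,-.128,.015]]).round(0))
t=cam("top"); s=cam("scene"); crop(s,150,270,310,390,"s8"); print(proj(s,[[.587,-.336,.015],[.6275,-.237,.015],[.643,-.128,.015]]).round(0))
```

```text
t=28.2 tcp [ 0.5874 -0.337   0.2765] rot [1.799e+02 1.000e-01 9.470e+01] gap 0.0549 F [ 0.4 -0.9  0.2]
units x 0.03 y -0.01 z 2.06 turn -0.02
[[283. 214.]
 [348.  92.]
 [393. -80.]]
s8 scale 5.0
[[195. 341.]
 [238. 324.]
 [273. 301.]]
```

View pics/w5.png

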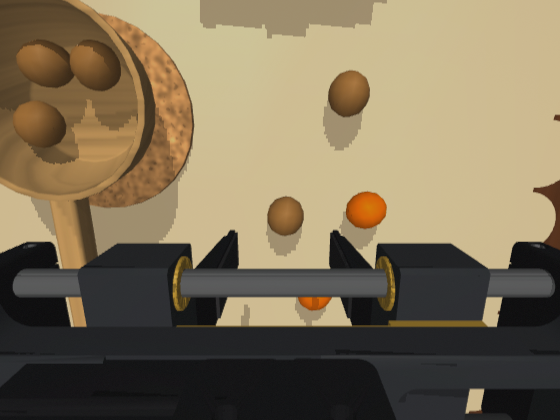

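View pics/s8.png

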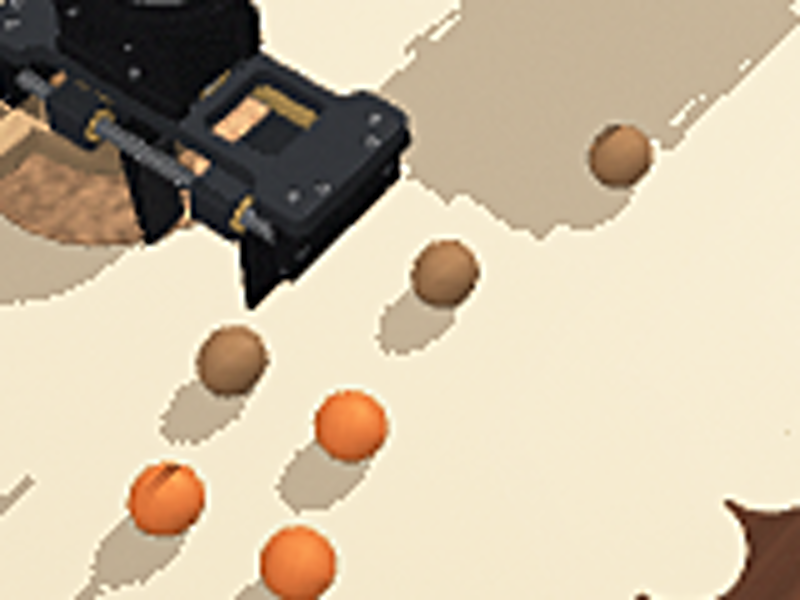

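Nut C shows at (285,216) against the predicted (283,214), so the position is good. Descending, gripping and lifting.

Call:
{"api": "drive_tool", "payload": {"deltas": [[0, 0, 0.5, 0, 55], [0, 0, 0.6, 0, 55], [0, 0, 0.5, 0, 55], [0, 0, 0.3, 0, 55], [0, 0, 0.15, 0, 55], [0, 0, 0, 0, 55], [0, 0, 0, 0, 20], [0, 0, 0, 0, 20], [0, 0, 0, 0, 20], [0, 0, 0, 0, 20], [0, 0, 0, 0, 20]], "grip_force": 12}}

```text
time: 29.75
ee_pos: [0.5878, -0.3366, 0.1941]
ee_rot: [180.0, 0.0, 94.8]
ft_force: [0.7, 0.2, 2.9]
finger_gap: 0.0307
```

Call:
{"api": "drive_tool", "payload": {"deltas": [[0, 0, -0.3, 0, 20], [0, 0, -0.8, 0, 20], [0, 0, -1, 0, 20], [0, 0, -1, 0, 20], [0, 0, -1, 0, 20], [0, 0, -1, 0, 20], [0, 0, -1, 0, 20], [0, 0, -0.8, 0, 20], [0, 0, -0.5, 0, 20], [0, 0, 0, 0, 20]]}}

```text
time: 31.0
ee_pos: [0.5875, -0.3365, 0.4917]
ee_rot: [179.9, 0.1, 94.8]
ft_force: [-1.0, -1.2, -0.9]
finger_gap: 0.0305
```

Run:
```python
from h import *
g=Td(D,[[-.015,-.008,.416]])[0]; print(g); rows(*g,94.8)
```

```text
[0.57772711 0.22902203 0.416     ]
t=31.0 tcp [ 0.5875 -0.3365  0.4917] rot [1.799e+02 1.000e-01 9.480e+01] gap 0.0305 F [-1.  -1.2 -0.9]
units x 14.11 y 0.93 z 1.89 turn -0.01
```

Call:
{"api": "drive_tool", "payload": {"deltas": [[0.3, 0.05, 0, 0, 20], [0.6, 0.05, 0, 0, 20], [0.78, 0.05, 0, 0, 20], [0.78, 0.05, 0, 0, 20], [0.78, 0.05, 0, 0, 20], [0.78, 0.05, 0, 0, 20], [0.78, 0.05, 0, 0, 20], [0.78, 0.05, 0, 0, 20], [0.78, 0.05, 0, 0, 20], [0.78, 0.05, 0, 0, 20], [0.78, 0.05, 0, 0, 20], [0.78, 0.05, 0, 0, 20], [0.78, 0.05, 0, 0, 20], [0.78, 0.05, 0, 0, 20], [0.78, 0.05, 0, 0, 20], [0.78, 0.05, 0, 0, 20], [0.78, 0.05, 0, 0, 20], [0.78, 0.03, 0, 0, 20], [0.5, 0.03, 0, 0, 20], [0.23, 0.02, 0, 0, 20]]}}

```text
time: 33.5
ee_pos: [0.5772, 0.2305, 0.4888]
ee_rot: [-179.9, 0.0, 94.8]
ft_force: [-0.5, -0.6, 0.4]
finger_gap: 0.0305
```

Call:
{"api": "drive_tool", "payload": {"deltas": [[0, 0, 0, 0, 20], [0, 0, 0, 0, 20]]}}

```text
time: 33.75
ee_pos: [0.5779, 0.2284, 0.4895]
ee_rot: [-180.0, 0.0, 94.7]
ft_force: [0.2, -0.0, -0.3]
finger_gap: 0.0304
```

Run:
```python
from h import *
g=Td(D,[[-.015,-.008,.416]])[0]; rows(*g,94.8)
w=cam("wrist","w6"); s=cam("scene"); crop(s,240,60,400,180,"s9"); t=cam("top"); crop(t,120,160,260,265,"t12")
print(proj(w,Td(D,[[-.056,-.06,.264],[-.056,.06,.264],[.08,-.06,.264],[.08,.06,.264],[.035,.108,.298]])).round(0))
```

```text
t=33.8 tcp [0.5779 0.2284 0.4895] rot [-180.     0.    94.7] gap 0.0304 F [ 0.2 -0.  -0.3]
units x 0.02 y -0.00 z 1.84 turn -0.02
s9 scale 5.0
t12 scale 5.714285714285714
[[353. 280.]
 [193. 280.]
 [365.  86.]
 [177.  86.]
 [ 79. 162.]]
```

View pics/w6.png

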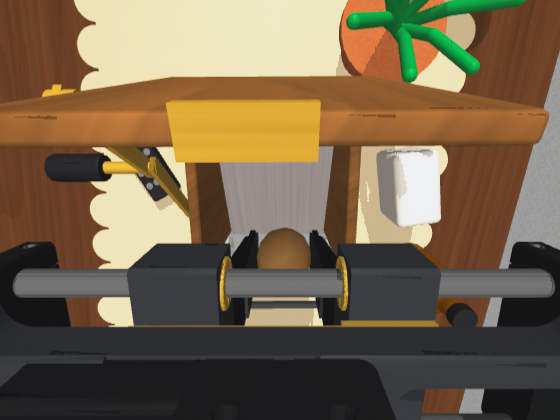

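View pics/s9.png

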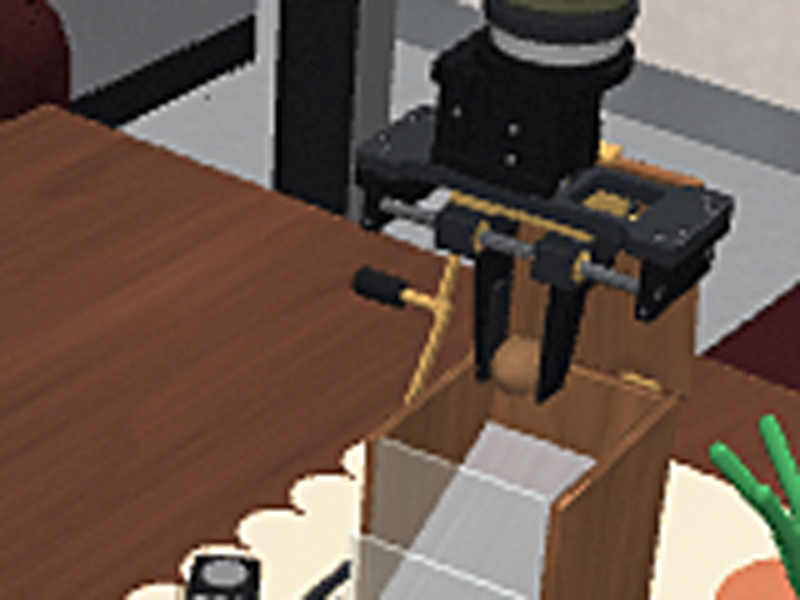

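View pics/t12.png

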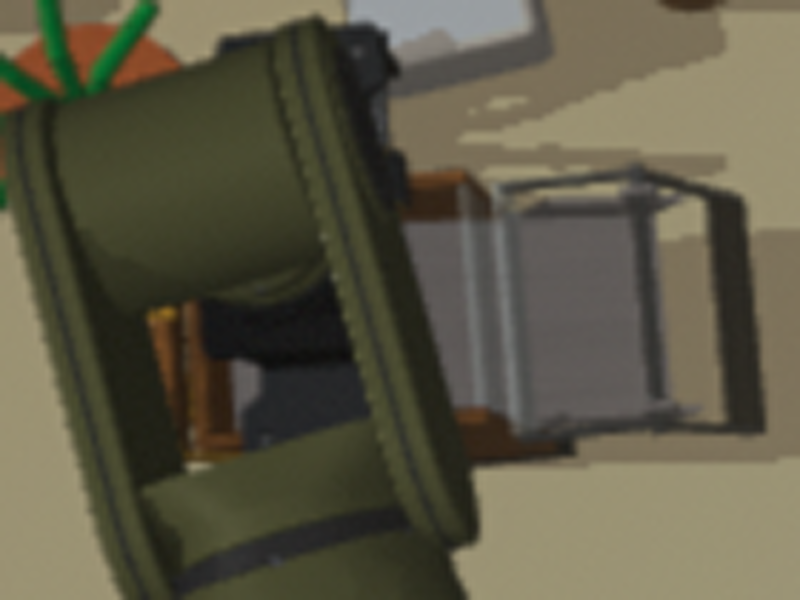

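The nut is held centred over the hopper; lid and knob (78,167 vs predicted 79,162) clear the gripper. Lowering and releasing.

Call:
{"api": "drive_tool", "payload": {"deltas": [[0, 0, 0.3, 0, 20], [0, 0, 0.5, 0, 20], [0, 0, 0.5, 0, 20], [0, 0, 0.4, 0, 20], [0, 0, 0.14, 0, 20], [0, 0, 0, 0, 20], [0, 0, 0, 0, 50], [0, 0, 0, 0, 50], [0, 0, 0, 0, 50], [0, 0, 0, 0, 50]]}}

```text
time: 35.15
ee_pos: [0.5779, 0.2291, 0.4162]
ee_rot: [180.0, -0.0, 94.8]
ft_force: [0.1, -0.7, -0.0]
finger_gap: 0.0497
```

Call:
{"api": "drive_tool", "payload": {"deltas": [[0, 0, -0.5, 0, 50], [0, 0, -0.7, 0, 50], [0, 0, -0.64, 0, 50], [-0.3, 0, 0, 0, 50], [-0.6, 0, 0, 0, 50], [-0.8, 0, 0, 0, 50], [-0.8, 0, 0, 0, 50], [-0.8, 0, 0, 0, 50], [-0.8, 0, 0, 0, 50], [-0.8, 0, 0, 0, 50], [-0.8, 0, 0, 0, 50], [-0.6, 0, 0, 0, 50], [-0.3, 0, 0, 0, 50], [0, 0, 0, 0, 50]]}}

```text
time: 36.9
ee_pos: [0.5996, -0.0347, 0.489]
ee_rot: [-179.9, -0.0, 94.7]
ft_force: [0.1, 0.5, -0.3]
finger_gap: 0.05
```

Run:
```python
from h import *
t=cam("top"); crop(t,130,150,430,300,"t13"); s=cam("scene"); crop(s,240,90,400,210,"s10")
rows(.6275,-.237,.194,94.8); rows(.643,-.128,.194,94.8)
```

```text
t13 scale 2.6666666666666665
s10 scale 5.0
t=37.0 tcp [ 0.5996 -0.0337  0.4893] rot [-180.    -0.    94.8] gap 0.0502 F [ 0.1 -0.4 -0.2]
units x -5.12 y 0.27 z 7.38 turn -0.01
t=37.0 tcp [ 0.5996 -0.0337  0.4893] rot [-180.    -0.    94.8] gap 0.0502 F [ 0.1 -0.4 -0.2]
units x -2.44 y 0.88 z 7.38 turn -0.01
```

View pics/t13.png

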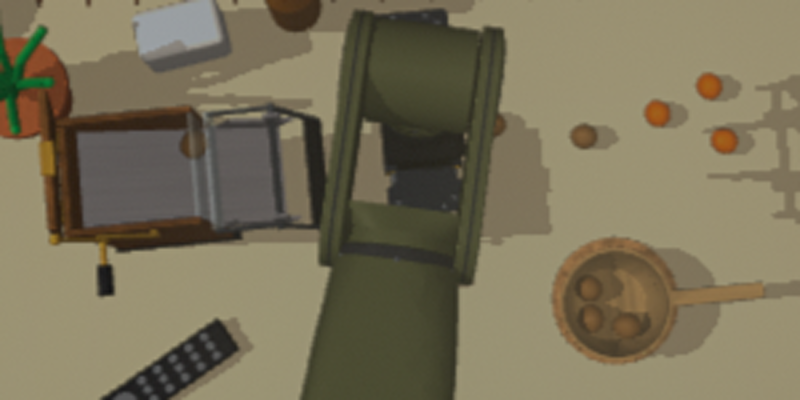

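View pics/s10.png

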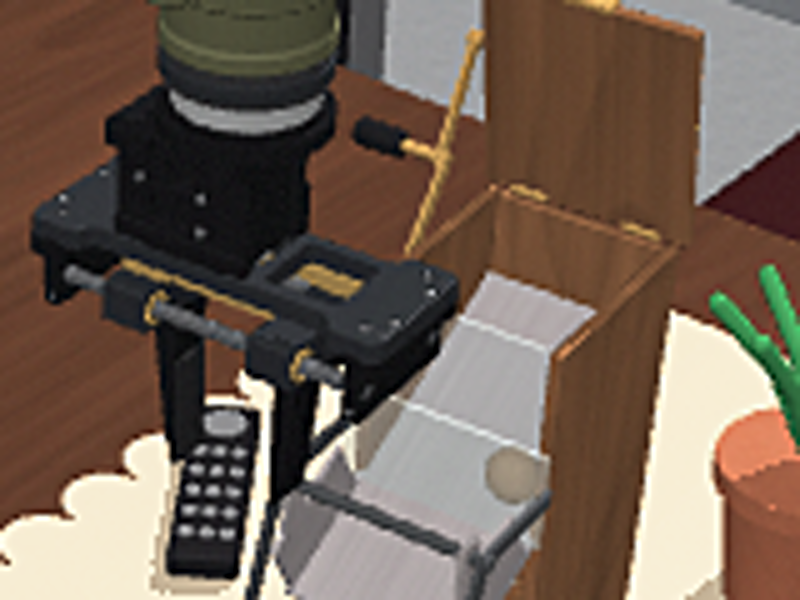

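Nut C lies in the hopper against the gate; B is still at (349,201) full-frame. Fetching B.

Call:
{"api": "drive_tool", "payload": {"deltas": [[-0.3, 0, 0, 0, 55], [-0.6, 0, 0.2, 0, 55], [-0.8, 0.05, 0.4, 0, 55], [-0.8, 0.05, 0.6, 0, 55], [-0.8, 0.05, 0.6, 0, 55], [-0.8, 0.05, 0.6, 0, 55], [-0.6, 0.05, 0.6, 0, 55], [-0.3, 0.02, 0.6, 0, 55], [-0.12, 0, 0.6, 0, 55], [0, 0, 0.6, 0, 55], [0, 0, 0.5, 0, 55], [0, 0, 0, 0, 55], [0, 0, 0, 0, 55]]}}

```text
time: 38.62
ee_pos: [0.6279, -0.2371, 0.2785]
ee_rot: [179.9, 0.0, 94.8]
ft_force: [0.4, 0.1, -0.0]
finger_gap: 0.055
```

Run:
```python
from h import *
rows(.6275,-.237,.194,94.8)
w=cam("wrist","w7"); print(proj(w,[[.6275,-.237,.015],[.643,-.128,.015]]).round(0))
```

```text
t=38.6 tcp [ 0.6279 -0.2371  0.2785] rot [179.9   0.   94.8] gap 0.0550 F [ 0.4  0.1 -0. ]
units x 0.00 y -0.01 z 2.11 turn -0.00
[[283. 214.]
 [316.  76.]]
```

View pics/w7.png

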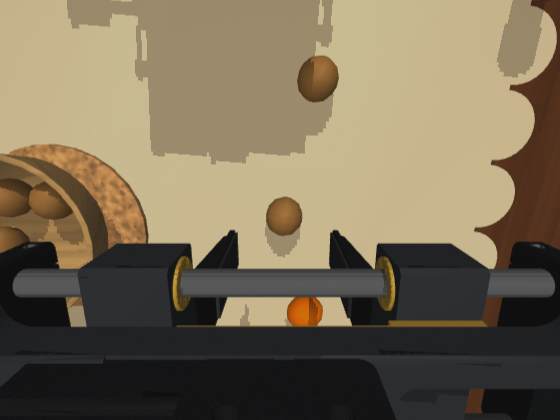

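Nut B at (284,216), as predicted. Grip, lift, carry.

Call:
{"api": "drive_tool", "payload": {"deltas": [[0, 0, 0.5, 0, 55], [0, 0, 0.6, 0, 55], [0, 0, 0.55, 0, 55], [0, 0, 0.3, 0, 55], [0, 0, 0.15, 0, 55], [0, 0, 0, 0, 55], [0, 0, 0, 0, 20], [0, 0, 0, 0, 20], [0, 0, 0, 0, 20], [0, 0, 0, 0, 20], [0, 0, 0, 0, 20]]}}

```text
time: 40.05
ee_pos: [0.6277, -0.2373, 0.1942]
ee_rot: [180.0, 0.0, 94.8]
ft_force: [-0.9, 0.3, 2.6]
finger_gap: 0.0307
```

Call:
{"api": "drive_tool", "payload": {"deltas": [[0, 0, -0.3, 0, 20], [0, 0, -0.8, 0, 20], [0, 0, -1, 0, 20], [0, 0, -1, 0, 20], [0, 0, -1, 0, 20], [0, 0, -1, 0, 20], [0, 0, -1, 0, 20], [0, 0, -0.8, 0, 20], [0, 0, -0.5, 0, 20], [0, 0, 0, 0, 20]]}}

```text
time: 41.3
ee_pos: [0.6274, -0.2372, 0.4916]
ee_rot: [179.8, 0.1, 94.8]
ft_force: [0.5, -0.3, -0.5]
finger_gap: 0.0309
```

Run:
```python
from h import *
g=Td(D,[[-.015,-.008,.416]])[0]; rows(*g,94.8)
```

```text
t=41.3 tcp [ 0.6274 -0.2372  0.4916] rot [1.798e+02 1.000e-01 9.480e+01] gap 0.0309 F [ 0.5 -0.3 -0.5]
units x 11.72 y -0.27 z 1.89 turn -0.01
```

Call:
{"api": "drive_tool", "payload": {"deltas": [[0.3, 0, 0, 0, 20], [0.6, 0, 0, 0, 20], [0.78, -0.03, 0, 0, 20], [0.78, -0.03, 0, 0, 20], [0.78, -0.03, 0, 0, 20], [0.78, -0.03, 0, 0, 20], [0.78, -0.03, 0, 0, 20], [0.78, -0.03, 0, 0, 20], [0.78, -0.03, 0, 0, 20], [0.78, -0.03, 0, 0, 20], [0.78, -0.03, 0, 0, 20], [0.78, 0, 0, 0, 20], [0.78, 0, 0, 0, 20], [0.78, 0, 0, 0, 20], [0.78, 0, 0, 0, 20], [0.45, 0, 0, 0, 20], [0.23, 0, 0, 0, 20], [0, 0, 0, 0, 20], [0, 0, 0, 0, 20]]}}

```text
time: 43.68
ee_pos: [0.578, 0.2284, 0.4895]
ee_rot: [-180.0, 0.0, 94.7]
ft_force: [-0.1, 0.3, -0.7]
finger_gap: 0.0304
```

Call:
{"api": "drive_tool", "payload": {"deltas": [[0, 0, 0.3, 0, 20], [0, 0, 0.5, 0, 20], [0, 0, 0.5, 0, 20], [0, 0, 0.4, 0, 20], [0, 0, 0.19, 0, 20], [0, 0, 0, 0, 20], [0, 0, 0, 0, 50], [0, 0, 0, 0, 50], [0, 0, 0, 0, 50], [0, 0, 0, 0, 50]]}}

```text
time: 44.92
ee_pos: [0.5779, 0.2291, 0.4143]
ee_rot: [180.0, -0.0, 94.8]
ft_force: [0.4, 0.5, -0.3]
finger_gap: 0.0497
```

Call:
{"api": "drive_tool", "payload": {"deltas": [[0, 0, -0.5, 0, 50], [0, 0, -0.7, 0, 50], [0, 0, -0.64, 0, 50], [-0.3, 0, 0, 0, 50], [-0.6, 0, 0, 0, 50], [-0.8, 0, 0, 0, 50], [-0.8, 0, 0, 0, 50], [-0.8, 0, 0, 0, 50], [-0.8, 0, 0, 0, 50], [-0.8, 0, 0, 0, 50], [-0.8, 0, 0, 0, 50], [-0.6, 0, 0, 0, 50], [-0.3, 0, 0, 0, 50], [0, 0, 0, 0, 50]]}}

```text
time: 46.68
ee_pos: [0.5996, -0.0347, 0.487]
ee_rot: [-180.0, -0.0, 94.7]
ft_force: [-0.3, -0.0, 0.5]
finger_gap: 0.0498
```

Run:
```python
from h import *
t=cam("top"); crop(t,130,150,430,300,"t14"); s=cam("scene"); crop(s,240,140,400,320,"s11")
rows(.643,-.128,.194,94.8)
```

```text
t14 scale 2.6666666666666665
s11 scale 3.3333333333333335
t=46.8 tcp [ 0.5996 -0.0337  0.4873] rot [-180.    -0.    94.8] gap 0.0499 F [ 0.4  0.1 -0. ]
units x -2.44 y 0.88 z 7.33 turn -0.01
```

View pics/t14.png

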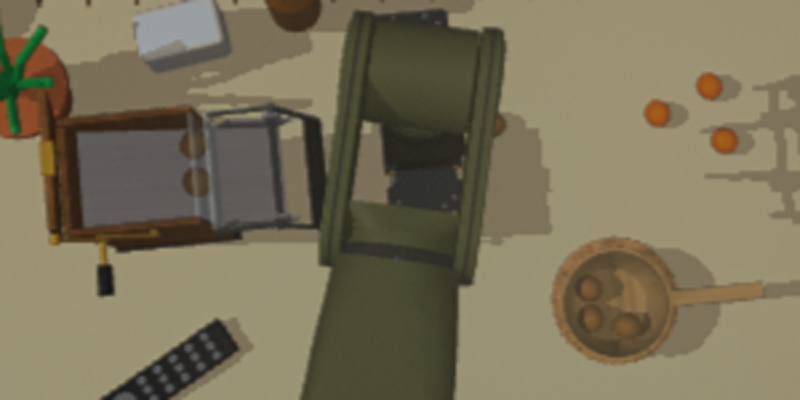

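View pics/s11.png

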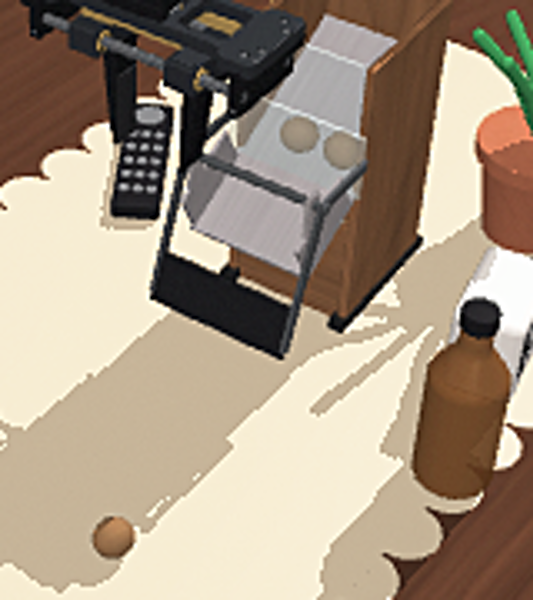

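Two nuts wait at the gate; nut A is unmoved (scene 274,301). Fetching A.

Call:
{"api": "drive_tool", "payload": {"deltas": [[-0.3, 0.08, 0, 0, 55], [-0.4, 0.1, 0.2, 0, 55], [-0.4, 0.1, 0.5, 0, 55], [-0.4, 0.15, 0.6, 0, 55], [-0.4, 0.15, 0.6, 0, 55], [-0.3, 0.15, 0.6, 0, 55], [-0.24, 0.15, 0.6, 0, 55], [0, 0, 0.6, 0, 55], [0, 0, 0.6, 0, 55], [0, 0, 0.6, 0, 55], [0, 0, 0.35, 0, 55], [0, 0, 0, 0, 55], [0, 0, 0, 0, 55]]}}

```text
time: 48.4
ee_pos: [0.6433, -0.1286, 0.2785]
ee_rot: [179.9, 0.0, 94.8]
ft_force: [-0.3, 0.0, -0.0]
finger_gap: 0.0551
```

Run:
```python
from h import *
rows(.643,-.128,.194,94.8)
w=cam("wrist","w8"); print(proj(w,[[.643,-.128,.015]]).round(0))
```

```text
t=48.4 tcp [ 0.6433 -0.1286  0.2785] rot [179.9   0.   94.8] gap 0.0551 F [-0.3  0.  -0. ]
units x 0.01 y -0.01 z 2.11 turn -0.01
[[283. 214.]]
```

View pics/w8.png

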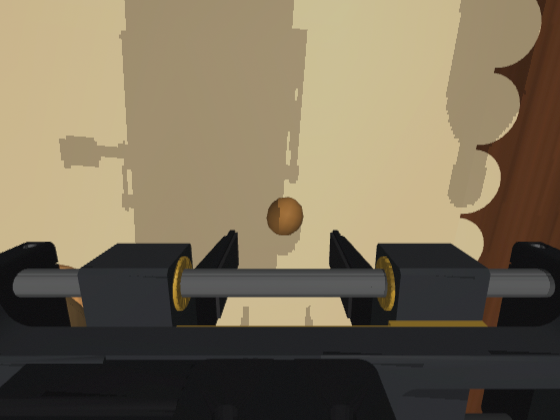

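Nut A at (285,216), as predicted.

Call:
{"api": "drive_tool", "payload": {"deltas": [[0, 0, 0.5, 0, 55], [0, 0, 0.6, 0, 55], [0, 0, 0.55, 0, 55], [0, 0, 0.3, 0, 55], [0, 0, 0.15, 0, 55], [0, 0, 0, 0, 55], [0, 0, 0, 0, 20], [0, 0, 0, 0, 20], [0, 0, 0, 0, 20], [0, 0, 0, 0, 20], [0, 0, 0, 0, 20]]}}

```text
time: 49.82
ee_pos: [0.6432, -0.1285, 0.1942]
ee_rot: [179.9, 0.0, 94.8]
ft_force: [0.1, 0.5, 2.4]
finger_gap: 0.0317
```

Call:
{"api": "drive_tool", "payload": {"deltas": [[0, 0, -0.3, 0, 20], [0, 0, -0.8, 0, 20], [0, 0, -1, 0, 20], [0, 0, -1, 0, 20], [0, 0, -1, 0, 20], [0, 0, -1, 0, 20], [0, 0, -1, 0, 20], [0, 0, -0.8, 0, 20], [0, 0, -0.5, 0, 20], [0, 0, 0, 0, 20]]}}

```text
time: 51.08
ee_pos: [0.6429, -0.1284, 0.4916]
ee_rot: [179.8, 0.1, 94.7]
ft_force: [-0.5, 0.1, -0.2]
finger_gap: 0.0314
```

Run:
```python
from h import *
g=Td(D,[[-.015,-.008,.416]])[0]; rows(*g,94.8)
```

```text
t=51.1 tcp [ 0.6429 -0.1284  0.4916] rot [1.798e+02 1.000e-01 9.470e+01] gap 0.0314 F [-0.5  0.1 -0.2]
units x 9.04 y -0.88 z 1.89 turn -0.01
```

Call:
{"api": "drive_tool", "payload": {"deltas": [[0.3, -0.08, 0, 0, 20], [0.6, -0.08, 0, 0, 20], [0.75, -0.08, 0, 0, 20], [0.75, -0.08, 0, 0, 20], [0.75, -0.08, 0, 0, 20], [0.75, -0.08, 0, 0, 20], [0.75, -0.08, 0, 0, 20], [0.75, -0.08, 0, 0, 20], [0.75, -0.08, 0, 0, 20], [0.75, -0.08, 0, 0, 20], [0.75, -0.08, 0, 0, 20], [0.75, 0, 0, 0, 20], [0.42, 0, 0, 0, 20], [0.22, 0, 0, 0, 20], [0, 0, 0, 0, 20], [0, 0, 0, 0, 20]]}}

```text
time: 53.08
ee_pos: [0.578, 0.2285, 0.4895]
ee_rot: [-180.0, 0.0, 94.7]
ft_force: [0.0, -0.2, -0.3]
finger_gap: 0.0317
```

Call:
{"api": "drive_tool", "payload": {"deltas": [[0, 0, 0.3, 0, 20], [0, 0, 0.5, 0, 20], [0, 0, 0.5, 0, 20], [0, 0, 0.4, 0, 20], [0, 0, 0.14, 0, 20], [0, 0, 0, 0, 20], [0, 0, 0, 0, 50], [0, 0, 0, 0, 50], [0, 0, 0, 0, 50], [0, 0, 0, 0, 50]]}}

```text
time: 54.32
ee_pos: [0.5778, 0.2291, 0.4162]
ee_rot: [180.0, -0.0, 94.8]
ft_force: [-0.1, 0.0, -0.3]
finger_gap: 0.0495
```

Call:
{"api": "drive_tool", "payload": {"deltas": [[0, 0, -0.5, 0, 50], [0, 0, -0.7, 0, 50], [0, 0, -0.64, 0, 50], [-0.3, 0, 0, 0, 50], [-0.6, 0, 0, 0, 50], [-0.8, 0, 0, 0, 50], [-0.8, 0, 0, 0, 50], [-0.8, 0, 0, 0, 50], [-0.8, 0, 0, 0, 50], [-0.8, 0, 0, 0, 50], [-0.8, 0, 0, 0, 50], [-0.6, 0, 0, 0, 50], [-0.3, 0, 0, 0, 50], [0, 0, 0, 0, 50]]}}

```text
time: 56.08
ee_pos: [0.5996, -0.0347, 0.4889]
ee_rot: [-179.9, -0.0, 94.7]
ft_force: [-1.1, -0.7, -0.9]
finger_gap: 0.0503
```

Run:
```python
from h import *
t=cam("top"); crop(t,130,150,430,300,"t15"); s=cam("scene"); crop(s,280,70,400,170,"s12")
k=Td(D,[[.035,.108,.298]])[0]; print("knob",k)
print(proj(t,[k]),proj(s,[k])); rows(*k,94.8+90)
```

```text
t15 scale 2.6666666666666665
s12 scale 6.0
knob [0.45795005 0.26914004 0.298     ]
[[168.88997476 254.26285049]] [[315.8076347  117.02701274]]
t=56.2 tcp [ 0.5996 -0.0337  0.4893] rot [-180.    -0.    94.8] gap 0.0502 F [-0.  -0.4  0.8]
units x 7.84 y -2.90 z 4.78 turn -18.01
```

View pics/t15.png

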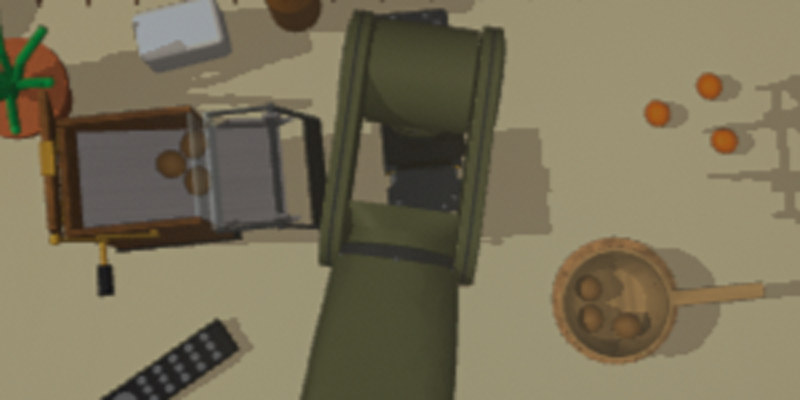

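View pics/s12.png

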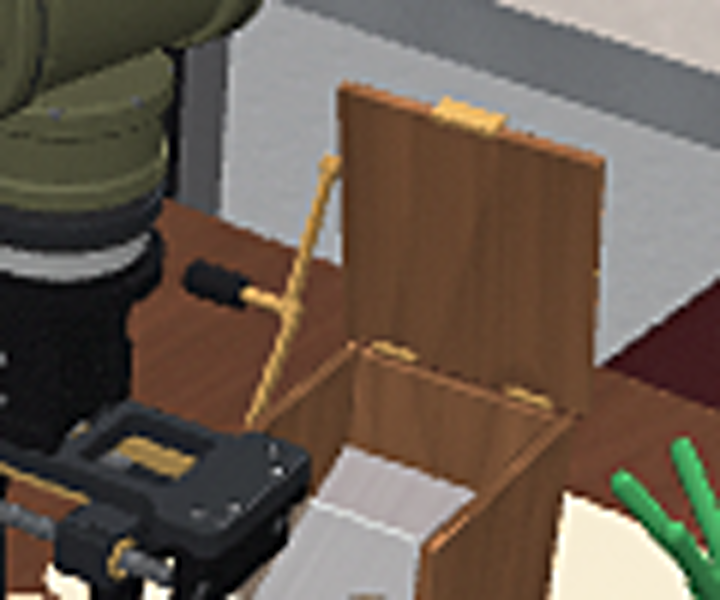

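All three fresh nuts are in the hopper, and the knob reads (169,255) top and (315.5,117.2) scene against predictions within 1 px. Turning the gripper 90° so the fingers close along the dispenser's x.

Call:
{"api": "drive_tool", "payload": {"deltas": [[0, 0, -0.1, -1, 60], [0, 0, -0.1, -1, 60], [0, 0, -0.1, -1, 60], [0, 0, -0.1, -1, 60], [0, 0, -0.1, -1, 60], [0, 0, -0.1, -1, 60], [0, 0, -0.1, -1, 60], [0, 0, -0.1, -1, 60], [0, 0, -0.1, -1, 60], [0, 0, -0.1, -1, 60], [0, 0, 0, -1, 60], [0, 0, 0, -1, 60], [0, 0, 0, -1, 60], [0, 0, 0, -1, 60], [0, 0, 0, -1, 60], [0, 0, 0, -1, 60], [0, 0, 0, -1, 60], [0, 0, 0, -1, 60], [0, 0, 0, 0, 60], [0, 0, 0, 0, 60]]}}

```text
time: 58.68
ee_pos: [0.5997, -0.0335, 0.5296]
ee_rot: [180.0, 0.0, -175.3]
ft_force: [-0.1, -0.4, 0.1]
finger_gap: 0.0599
```

Run:
```python
from h import *
k=Td(D,[[.035,.116,.298+.1713]])[0]; print(k); rows(*k,184.8); print(r.read_state()["joint_positions"].round(1))
```

```text
[0.4499781  0.26847062 0.4693    ]
t=58.7 tcp [ 0.5997 -0.0335  0.5296] rot [ 180.     0.  -175.3] gap 0.0599 F [-0.1 -0.4  0.1]
units x 3.11 y 7.83 z 1.51 turn -0.01
[  -8.3   -1.9   92.     0.    89.9 -103. ]
```

Call:
{"api": "drive_tool", "payload": {"deltas": [[0.3, 0, 0, 0, 60], [0.6, 0, 0, 0, 60], [0.7, 0.1, 0, 0, 60], [0.7, 0.3, 0, 0, 60], [0.5, 0.5, 0, 0, 60], [0.31, 0.7, 0, 0, 60], [0, 0.75, 0, 0, 60], [0, 0.75, 0, 0, 60], [0, 0.75, 0, 0, 60], [0, 0.75, 0, 0, 60], [0, 0.75, 0, 0, 60], [0, 0.75, 0, 0, 60], [0, 0.75, 0, 0, 60], [0, 0.5, 0, 0, 60], [0, 0.3, 0, 0, 60], [0, 0.18, 0, 0, 60], [0, 0, 0, 0, 60], [0, 0, 0, 0, 60]]}}

```text
time: 60.92
ee_pos: [0.4499, 0.2673, 0.5296]
ee_rot: [-180.0, 0.0, -175.3]
ft_force: [-0.2, 0.3, -0.7]
finger_gap: 0.0601
```

Run:
```python
from h import *
k=Td(D,[[.035,.116,.298+.1713]])[0]; rows(*k,184.8)
w=cam("wrist","w9"); print(proj(w,Td(D,[[.035,.093,.298],[.035,.123,.298],[.035,.108,.298]])).round(0))
s=cam("scene"); crop(s,270,50,390,150,"s13"); t=cam("top"); crop(t,120,190,260,295,"t16")
```

```text
t=60.9 tcp [0.4499 0.2673 0.5296] rot [-180.     0.  -175.3] gap 0.0601 F [-0.2  0.3 -0.7]
units x -0.00 y 0.03 z 1.51 turn -0.02
[[286. 256.]
 [286. 218.]
 [286. 238.]]
s13 scale 6.0
t16 scale 5.714285714285714
```

View pics/w9.png

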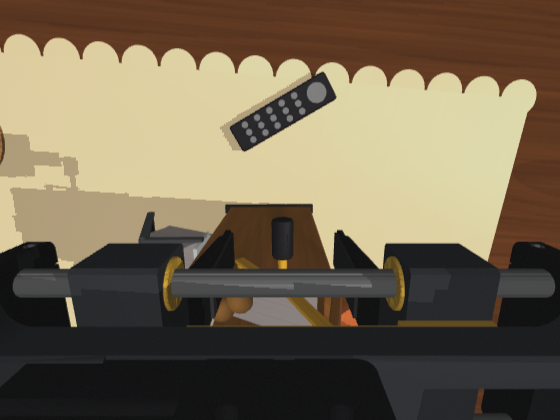

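View pics/s13.png

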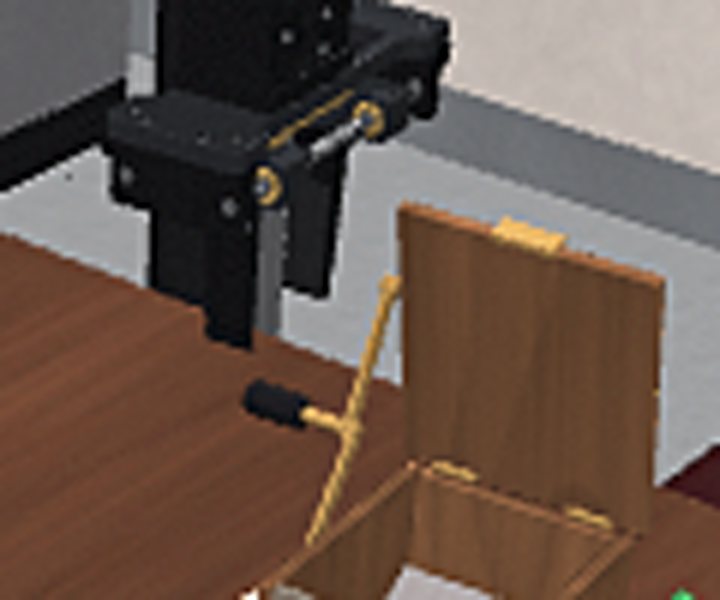

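The knob appears at column 283 (rows 218–258), exactly between the fingers (233, 334). The picture limit is reached, so I'll check numerically from here. Descending and pinching.

Call:
{"api": "drive_tool", "payload": {"deltas": [[0, 0, 0.3, 0, 60], [0, 0, 0.4, 0, 60], [0, 0, 0.4, 0, 60], [0, 0, 0.3, 0, 60], [0, 0, 0.1, 0, 60], [0, 0, 0, 0, 60], [0, 0, 0, 0, 40], [0, 0, 0, 0, 30], [0, 0, 0, 0, 22], [0, 0, 0, 0, 18], [0, 0, 0, 0, 10], [0, 0, 0, 0, 10], [0, 0, 0, 0, 10], [0, 0, 0, 0, 10]], "grip_force": 20}}

```text
time: 62.82
ee_pos: [0.4499, 0.267, 0.4696]
ee_rot: [-179.8, -0.0, -175.3]
ft_force: [0.2, -5.2, 0.7]
finger_gap: 0.0156
```

Run:
```python
from h import *
k=Td(D,[[.035,.116,.298+.1713]])[0]; rows(*k,184.8)
# arc rows: start angle 53.5 deg, r=66.8, 5-deg steps (units tool y=+x_d, tool z=down)
a=np.radians(np.linspace(53.5,191,29)); X=.0668*np.cos(a); Z=.0668*np.sin(a)
print([(round(x,2),round(z,2)) for x,z in zip(np.diff(X)/.04,-np.diff(Z)/.04)])
```

```text
t=62.8 tcp [0.4499 0.267  0.4696] rot [-179.8   -0.  -175.3] gap 0.0156 F [ 0.2 -5.2  0.7]
units x -0.00 y 0.04 z 0.01 turn -0.02
[(np.float64(-0.12), np.float64(-0.08)), (np.float64(-0.12), np.float64(-0.07)), (np.float64(-0.13), np.float64(-0.06)), (np.float64(-0.14), np.float64(-0.05)), (np.float64(-0.14), np.float64(-0.04)), (np.float64(-0.14), np.float64(-0.02)), (np.float64(-0.14), np.float64(-0.01)), (np.float64(-0.14), np.float64(0.0)), (np.float64(-0.14), np.float64(0.01)), (np.float64(-0.14), np.float64(0.03)), (np.float64(-0.14), np.float64(0.04)), (np.float64(-0.13), np.float64(0.05)), (np.float64(-0.13), np.float64(0.06)), (np.float64(-0.12), np.float64(0.07)), (np.float64(-0.12), np.float64(0.08)), (np.float64(-0.11), np.float64(0.09)), (np.float64(-0.1), np.float64(0.1)), (np.float64(-0.09), np.float64(0.11)), (np.float64(-0.08), np.float64(0.12)), (np.float64(-0.07), np.float64(0.12)), (np.float64(-0.06), np.float64(0.13)), (np.float64(-0.05), np.float64(0.13)), (np.float64(-0.04), np.float64(0.14)), (np.float64(-0.03), np.float64(0.14)), (np.float64(-0.02), np.float64(0.14)), (np.float64(-0.0), np.float64(0.14)), (np.float64(0.01), np.float64(0.14)), (np.float64(0.02), np.float64(0.14))]
```

Knob pinched (gap 15.6 mm). Easing the small side load, then lifting the knee along the arc; checking force after the first part.

Call:
{"api": "drive_tool", "payload": {"deltas": [[0, -0.03, 0, 0, 10], [-0.0, -0.12, -0.08, 0, 10], [0, -0.12, -0.07, 0, 10], [0, -0.13, -0.06, 0, 10], [0, 0, 0, 0, 10]]}}

```text
time: 63.45
ee_pos: [0.4512, 0.2514, 0.4779]
ee_rot: [-180.0, -0.0, -175.3]
ft_force: [1.8, 0.7, -1.7]
finger_gap: 0.0154
```

```bash
cat >> h.py <<'E'
def arc():
    s=r.read_state(); p=np.array(s["ee_pos"])-[D[0],D[1],0]; c,sn=math.cos(D[2]),math.sin(D[2])
    x,y,z=c*p[0]+sn*p[1],-sn*p[0]+c*p[1],p[2]-.1713
    print("t=%.1f"%s["time"],"knob d-frame",np.round([x,y,z],4),"radius %.4f angle %.1f"%(math.hypot(x+.005,z-.244),math.degrees(math.atan2(z-.244,x+.005))),"gap %.4f"%s["finger_gap"],"F",np.round(s["ft_force"],1))
E
python3 -c "
from h import *
arc()
c=cam('scene'); 
# lid check: pixel colour difference wood at former free edge
for P in [(.08-.142*math.cos(math.radians(78)),0,.264+.142*math.sin(math.radians(78)))]: print(proj(c,Td(D,[P])))"
```

```text
t=63.5 knob d-frame [0.0179 0.1162 0.3066] radius 0.0667 angle 69.9 gap 0.0154 F [ 1.8  0.7 -1.7]
[[356.74117938  90.74575861]]
```

The knob follows the arc exactly (radius 66.7 mm, angle 69.9°, forces under 3 N). Letting the lid down along it.

Call:
{"api": "drive_tool", "payload": {"deltas": [[0, -0.14, -0.05, 0, 10], [0, -0.14, -0.03, 0, 10], [0, -0.14, -0.02, 0, 10], [0, -0.14, -0.01, 0, 10], [0, -0.14, 0, 0, 10], [0, -0.14, 0.02, 0, 10], [0, -0.14, 0.03, 0, 10], [0, -0.14, 0.04, 0, 10], [0, -0.13, 0.05, 0, 10], [0, 0, 0, 0, 10]]}}

```text
time: 64.75
ee_pos: [0.4553, 0.2013, 0.4773]
ee_rot: [-179.9, 0.0, -175.3]
ft_force: [-0.9, -4.1, 5.4]
finger_gap: 0.0153
```

```bash
python3 -c "
from h import *
arc()
s=r.read_state(); p=np.array(s['ee_pos'])-[D[0],D[1],0]; x=math.cos(D[2])*p[0]+math.sin(D[2])*p[1]; z=p[2]-.1713
a0=math.degrees(math.atan2(z-.244,x+.005)); a=np.radians(np.arange(a0,191,4.5)); X=-.005+.0668*np.cos(a); Z=.244+.0668*np.sin(a); X[0]=x;Z[0]=z
print([(float(round(u,2)),float(round(v,2))) for u,v in zip(np.diff(X)/.04,-np.diff(Z)/.04)])"
```

```text
t=64.8 knob d-frame [-0.0324  0.1163  0.306 ] radius 0.0678 angle 113.8 gap 0.0153 F [-0.9 -4.1  5.4]
[(-0.11, 0.08), (-0.11, 0.07), (-0.11, 0.08), (-0.1, 0.08), (-0.09, 0.09), (-0.09, 0.1), (-0.08, 0.1), (-0.07, 0.11), (-0.06, 0.12), (-0.05, 0.12), (-0.04, 0.12), (-0.03, 0.13), (-0.02, 0.13), (-0.01, 0.13), (-0.0, 0.13), (0.01, 0.13), (0.02, 0.13)]
```

Call:
{"api": "drive_tool", "payload": {"deltas": [[0, -0.12, 0.03, 0, 10], [0, -0.12, 0.06, 0, 10], [0, -0.11, 0.08, 0, 10], [0, -0.1, 0.08, 0, 10], [0, -0.09, 0.09, 0, 10], [0, -0.09, 0.1, 0, 10], [0, -0.08, 0.1, 0, 10], [0, 0, 0, 0, 10]]}}

```text
time: 65.75
ee_pos: [0.4578, 0.173, 0.4545]
ee_rot: [-179.9, 0.0, -175.3]
ft_force: [2.8, -5.7, 0.8]
finger_gap: 0.0153
```

```bash
python3 -c "
from h import *
arc()"
```

```text
t=65.8 knob d-frame [-0.0608  0.1162  0.2832] radius 0.0682 angle 144.9 gap 0.0153 F [ 2.8 -5.7  0.8]
```

Call:
{"api": "drive_tool", "payload": {"deltas": [[0, -0.09, 0.11, 0, 10], [0, -0.08, 0.12, 0, 10], [0, -0.06, 0.12, 0, 10], [0, -0.04, 0.12, 0, 10], [0, -0.03, 0.12, 0, 10], [0, -0.02, 0.12, 0, 10], [0, 0, 0, 0, 10]]}}

```text
time: 66.62
ee_pos: [0.4588, 0.161, 0.4258]
ee_rot: [180.0, 0.0, -175.2]
ft_force: [5.1, -1.2, -3.4]
finger_gap: 0.0152
```

```bash
python3 -c "
from h import *
arc()"
```

```text
t=66.6 knob d-frame [-0.0729  0.1162  0.2545] radius 0.0687 angle 171.2 gap 0.0152 F [ 5.1 -1.2 -3.4]
```

Call:
{"api": "drive_tool", "payload": {"deltas": [[0, -0.01, 0.12, 0, 10], [0, 0, 0.1, 0, 10], [0, 0.01, 0.1, 0, 10], [0, 0.01, 0.1, 0, 10], [0, 0.01, 0.08, 0, 10], [0, 0, 0, 0, 10], [0, 0, 0, 0, 10]]}}

```text
time: 67.5
ee_pos: [0.4587, 0.1614, 0.4059]
ee_rot: [-179.9, 0.0, -175.3]
ft_force: [5.0, -4.1, -1.8]
finger_gap: 0.0153
```

```bash
python3 -c "
from h import *
arc()"
```

```text
t=67.5 knob d-frame [-0.0724  0.1162  0.2346] radius 0.0681 angle -172.1 gap 0.0153 F [ 5.  -4.1 -1.8]
```

Call:
{"api": "drive_tool", "payload": {"deltas": [[0, 0.01, 0.05, 0, 10], [0, 0.01, 0.05, 0, 10], [0, 0, 0, 0, 10], [0, 0, 0, 0, 10]]}}

```text
time: 68.0
ee_pos: [0.4587, 0.1621, 0.4025]
ee_rot: [-179.9, 0.0, -175.3]
ft_force: [4.5, -4.6, -0.7]
finger_gap: 0.0155
```

Call:
{"api": "drive_tool", "payload": {"deltas": [[0, 0, 0.05, 0, 10], [0, 0, 0, 0, 10], [0, 0, 0, 0, 10]]}}

```text
time: 68.38
ee_pos: [0.4587, 0.1622, 0.4018]
ee_rot: [-179.9, 0.0, -175.3]
ft_force: [2.1, -3.9, 6.1]
finger_gap: 0.0151
```

```bash
python3 -c "
from h import *
arc()"
```

```text
t=68.4 knob d-frame [-0.0717  0.1162  0.2305] radius 0.0680 angle -168.6 gap 0.0151 F [ 2.1 -3.9  6.1]
```

The downward move now meets resistance (6 N, knob at z = 230.5 mm, 191°): the lid is shut. Releasing, rising and clearing away.

Call:
{"api": "drive_tool", "payload": {"deltas": [[0, 0, 0, 0, 18], [0, 0, 0, 0, 22], [0, 0, 0, 0, 32], [0, 0, 0, 0, 50], [0, 0, 0, 0, 50], [0, 0, -0.3, 0, 50], [0, 0, -0.5, 0, 50], [0, 0, -0.7, 0, 50], [0, 0, -0.8, 0, 50], [0, 0, -0.8, 0, 50], [0.3, 0, -0.4, 0, 50], [0.6, 0, 0, 0, 50], [0.6, 0, 0, 0, 50], [0.3, -0.3, 0, 0, 50], [0, -0.6, 0, 0, 50], [0, -0.8, 0, 0, 50], [0, -0.8, 0, 0, 50], [0, -0.6, 0, 0, 50], [0, -0.3, 0, 0, 50], [0, 0, 0, 0, 50]]}}

```text
time: 70.88
ee_pos: [0.398, 0.0204, 0.5407]
ee_rot: [180.0, -0.0, -175.3]
ft_force: [0.7, -0.7, 0.4]
finger_gap: 0.0499
```

Run:
```python
from h import *
arc()
t=cam("top","tf"); s=cam("scene","sf")
t0=cv2.imread("pics/top0.png")
def col(c,P): 
    u,v=proj(c,Td(D,[P]))[0]; return (int(u),int(v)),cv2.cvtColor(c["pixels"],cv2.COLOR_BGR2HSV)[int(v),int(u)].tolist()
for x in (-.05,-.03,0,.03,.06): print("lid top",x,[col(t,(x,y,.272)) for y in (-.04,0.02)],[col(s,(x,y,.272)) for y in (-.04,.02)])
# knob: dark blob near its shut position; search in both views
for c,n in ((t,"top"),(s,"scene")):
    u,v=proj(c,Td(D,[[-.07,.108,.231]]))[0]; g=cv2.cvtColor(c["pixels"],cv2.COLOR_BGR2GRAY); y0,x0=int(v)-12,int(u)-12
    sub=g[y0:y0+25,x0:x0+25]; yy,xx=np.nonzero(sub<45); print(n,"pred",round(u,1),round(v,1),"dark",len(xx),(xx.mean()+x0).round(1) if len(xx) else None,(yy.mean()+y0).round(1) if len(yy) else None)
# nuts/decoys/items: differences with start view
d=cv2.absdiff(t["pixels"],t0).max(2)>40; n,_,st,ce=cv2.connectedComponentsWithStats(d.astype(np.uint8))
for i in range(1,n):
    if st[i,4]>12: print("diff",st[i].tolist())
```

```text
t=70.9 knob d-frame [-0.2078  0.1886  0.3694] radius 0.2384 angle 148.3 gap 0.0499 F [ 0.7 -0.7  0.4]
lid top -0.05 [((198, 195), [14, 160, 99]), ((200, 217), [14, 164, 104])] [((346, 155), [12, 138, 174]), ((326, 147), [12, 138, 191])]
lid top -0.03 [((191, 196), [14, 166, 103]), ((193, 218), [14, 163, 103])] [((350, 151), [12, 137, 177]), ((330, 144), [12, 137, 190])]
lid top 0 [((180, 197), [13, 164, 106]), ((181, 219), [14, 165, 105])] [((355, 147), [13, 138, 181]), ((336, 140), [12, 139, 173])]
lid top 0.03 [((168, 198), [14, 169, 107]), ((170, 220), [14, 168, 106])] [((360, 142), [12, 138, 183]), ((341, 135), [12, 138, 174])]
lid top 0.06 [((157, 199), [14, 171, 106]), ((159, 222), [14, 171, 106])] [((366, 137), [12, 137, 173]), ((346, 131), [13, 138, 175])]
top pred 213.3 251.0 dark 63 212.2 246.7
scene pred 294.1 153.6 dark 61 294.0 153.8
diff [146, 188, 10, 10, 44]
diff [154, 193, 50, 43, 1674]
diff [310, 192, 11, 9, 77]
diff [344, 196, 11, 10, 82]
diff [145, 199, 17, 43, 257]
diff [204, 205, 2, 11, 19]
diff [376, 208, 10, 10, 81]
diff [281, 210, 39, 41, 612]
diff [188, 235, 29, 23, 153]
diff [166, 240, 7, 21, 100]
diff [348, 244, 16, 8, 69]
diff [315, 247, 18, 29, 141]
diff [345, 253, 12, 10, 60]
diff [222, 257, 84, 60, 3589]
diff [385, 258, 32, 7, 108]
diff [347, 267, 34, 17, 245]
diff [0, 344, 40, 76, 1162]
diff [49, 360, 13, 11, 51]
diff [238, 367, 6, 5, 20]
diff [52, 372, 7, 18, 33]
diff [0, 389, 6, 6, 20]
diff [58, 402, 14, 5, 26]
```

Lid top reads as wood all over the mouth in both views, the knob is at its shut place (scene 294.0,153.8 vs predicted 294.1,153.6), and only the job's items have changed from the start picture. Handing in.

```bash
python3 -c "
from h import *
print(r.hand_in())"
```

```text
the job is handed in; nothing more can be done
None
```

The job is done and handed in after about 71 s of the 210 s allowed; no verdict came back.

- **Serving:** I pressed the paddle to its end stop with the bowl's rim, and the force rose to about 13 N there. All three old nuts ran into the bowl. I eased the paddle back at about 32 mm/s and set the bowl upright on the mat, within about 3 mm of its centre. The bowl had sagged about 2° in the grip, so I let it level before releasing it.
- **Refilling:** The three brown nuts on the table went into the hopper one at a time. The last top view before I closed the lid showed all three inside. The orange ones stayed where they were.
- **Lid:** I pinched the knob and lifted it past centre. I held it along its arc, over about 5 s, until the lid was fully shut (knob z = 230.5 mm, stop felt at 6 N), then let go.

**Last checks:**
- **Lid shut:** Wood colour covers the whole mouth in both views. In the scene camera the knob was within 0.3 px of its shut position. The top camera put it about 4 px from the prediction in one direction, perhaps because its dark stem and shadow were counted too.
- **Other objects:** Comparing the last top view with the first, I saw changes only at the nuts, bowl, lid and stay, and where the arm and its shadow were.
- **Not seen by eye:** The picture limit ran out before the lid was closed, so the final checks were numeric only. I did not measure the paddle's and lid's speeds directly; I only kept the commanded speeds low.

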